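# Put the headset press parts back on their own shadow mats

### The job

The four parts of the headset press (cross handle, clamp block, stepped drift and sleeve) lie on one another's shadow mats: move each onto the mat that bears its own outline, upright as it stands now, centred on the outline, and with the handle and the block lined up along theirs (either way round). Use the empty steel tray to park a part on the way; the bare bench is gritty, so no part may touch it.

Things in the scene. Friction and masses are not known exactly. Their poses are not given: they have to be found in the camera images.
- handle_mid (a point): Cross handle: upright round aluminium hub, 36 mm diameter, 40 mm tall, bore in its top, and two black rubber grips sticking out level either side along its y axis (23 mm thick, axis 18 mm above the hub's underside), 130 mm tip to tip; about 0.3 kg. It stands on the hub's flat underside. Point: middle of the hub, half-way up (20 mm); z up. Pinch it across the hub, along its x axis.
- clamp_mid (a point): Split clamp block: plain aluminium bar 90 mm long (y axis), 34 mm wide (x), 38 mm tall, bore in the middle of its top, a thin dark split along it and two dark screw heads 4 mm proud near the ends; about 0.3 kg. Point: middle of the block, half-way up (19 mm above its underside); z up. Pinch it across its width at the middle.
- drift_mid (a point): Stepped drift: turned aluminium disc, flange 66 mm in diameter and 12 mm high below, then a 44 mm diameter from 12 to 32 mm, then a 34 mm nose up to 42 mm, with a bore in its top; about 0.26 kg. The point lies on its axis half-way up (21 mm above its underside); z up. It can be pinched across the 44 mm step, above the flange.
- sleeve_mid (a point): Sleeve: plain upright steel tube, 42 mm outside, 29 mm inside diameter and 50 mm tall; about 0.15 kg. The point lies on its axis half-way up (25 mm above its underside); z up.
- mat_handle: Shadow mat of the cross handle: dark grey rubber, 92 by 158 mm and 6 mm thick, with the pale outline of the handle in the middle (47 mm round hub, two 29 mm wide bars, 137 mm from tip to tip along y). Its origin is the centre of the mat's underside on the bench, its y axis runs along its long side and the outline, z up; it stays where it lies. 
- mat_clamp: Shadow mat of the clamp block: dark grey rubber, 92 by 128 mm and 6 mm thick, with a pale rectangle 40 by 96 mm in the middle (long along y). Its origin is the centre of the mat's underside on the bench, its y axis runs along its long side and the outline, z up; it stays where it lies. 
- mat_drift: Shadow mat of the stepped drift: dark grey rubber, 116 mm square and 6 mm thick, with a pale full disc of 72 mm diameter in the middle. Its origin is the centre of the mat's underside on the bench, its y axis runs along one side, z up; it stays where it lies. 
- mat_sleeve: Shadow mat of the sleeve: dark grey rubber, 92 mm square and 6 mm thick, with a pale ring of 48 mm outer and 29 mm inner diameter in the middle. Its origin is the centre of the mat's underside on the bench, its y axis runs along one side, z up; it stays where it lies. 
- tray: Shallow stainless parts tray, empty at the start, the spot for parking: 124 by 172 mm outside (long along y), its floor 3 mm above the bench, its rim 13 mm above the bench, walls 3 mm thick. Its origin is the centre of its underside; it stays where it lies.
- bench (a point): A fixed point on the wooden bench top, at height 0, amid the mats. The mats lie on it with some small bicycle parts and tools between and beside them, none taller than 50 mm.
Mind the look-alikes: they are no part of the job. What is shaped like the mat_drift but orange or purple is not meant.

How it is judged:
By the outcome, as a careful person would: the job done as asked, in the order asked, and still so for the second after the job is handed in, with the robot touching nothing.
It also fails if it takes over 125 s, if anything falls off the work surface, if the arm or the gripper's body presses on something with over 40 N, if the wrist force passes 120 N, or if a joint passes its speed limit or range.

### The arm

A 6-joint arm with a two-finger parallel gripper is mounted at the origin on the work surface. World frame = base frame: x ahead of the robot, y to its left, z up, the work surface at z = 0. Lengths are in m, angles in rad, forces in N, time in s.
With the tool pointing down it reaches from about 0.275 to 0.75 m from the base axis. Payload 10.2 kg.
Tool frame: the origin (TCP) lies at the very end of the fingers, on their centre line; the grasp point (between the pads) lies env.grip_depth behind it (env.grip_depth is the distance from the TCP to the grasp point, in m); z points along the fingers, y is the line along which they close (so a half turn about z gives the same grasp; the last joint's range is limited). The gripper opens to 85 mm and grips with 20 to 120 N. Pads are 22 mm wide; open, the fingers measure 114 mm over their backs; the gripper's body (76 mm by 85 mm) begins 54 mm behind the grasp point. The pads swing forward as they close: fully open they stand 13 mm farther back than shut.
Start: joints at [0.899, 0.313, 1.498, -0, 1.331, -0.223], TCP at [0.228, 0.473, 0.195] pointing down, gripper open.
Joint ranges: [-2.94, 2.94], [-0.97, 2.17], [0.19, 2.56], [-1.23, 4.37], [0.02, 3.11], [-2.88, 2.88]. Speed limits (rad/s): [2.39, 2.39, 3.01, 3.14, 3.14, 3.14].

### API

Orientations are given as a 3x3 rotation matrix whose columns are the frame's x, y, z axes.
In Python, from plant import env, viewer gives the robot as it stands.
- The arm moves only by the shell command python3 -m pendant 'ROWS' [OPENING] [FORCE]. ROWS is JSON, a list of rows, each an object with "offset": the shift along the tool's x, y, z in m, a list of three; "twist": the turn about the tool's z in rad. A call has 1 to 5 rows; each row shifts and turns the commanded pose from where the row before left it, along the tool's axes as they then stand; what a row does not reach is not made up. A row lasts 1/10 s, in which the tool goes at most 50 mm and 8.59 degrees, less where a joint would pass 70% of its speed; a pose out of reach is approached as far as the arm can. A call with a gripper value outside its range is refused whole. OPENING is the finger opening in m, from 0 to 0.0854, set as the call begins (- or left out, the last holds). The fingers move at their own pace and stop on an object; FORCE is the grip in N (left out, the last holds). Time passes only in rows, so rows that do not move let the fingers close. It gives the time, the measured TCP pose, the force, the opening and the grip force at its end, in the units of the state.
- env.sense(): the state, without advancing time (a new reading comes with each control period).
- viewer.get_image(name): name is "scene" or "top"; returns (picture, depth): 420x560x3 uint8, blue, green, red; 420x560 float32, m along the optical axis (not along the pixel's ray), 0 where there is no reading.
- viewer.camera_params(name): a dict with "intrinsics" (3x3 intrinsics, pixels), "view" (4x4, takes a point from world to camera coordinates). Camera axes: x right, y up, looking along -z (the intrinsics and any distortion apply to the point x, -y, -z); pixel columns grow to the right and rows downward; lengths in m; the calibration is good to about 2 mm. A picture is of the moment at which its call begins. camera_params takes no time and is no camera call.
- env.sign_off(): hands the job in; it is judged then, once.
The state is a dict: "clock": time; "qpos": joint angles; "dq": joint speeds; "tau": joint torques, N m; "eef_pos": TCP position; "orientation": TCP orientation; "contact_force": force on the tool from outside, world axes, zero at the start; "wrist_torque": the same for the moment, N m; "width": finger opening in m; "grip_force": force on a finger pad.
Only numpy, scipy, OpenCV 4.12 (cv2) and the standard library are available. Lean on these libraries where they do the work, as an engineer would, in place of code of your own. Each camera call takes 0.05 s, during which the arm holds its last target. There are 200 camera calls.

## Working session

There is one attempt and no reset: what is moved stays moved. The work goes in short steps, Python scripts to look and compute and a shell command to move; the robot and the scene stay as the last step left them, time stands still between calls to the robot, and variables do not carry over. Pictures are saved under pics/ and viewed, at most 14 in all, crops included, and the job is handed in when it is done.

```bash
ls; mkdir -p pics; python3 - <<'E'
from plant import env, viewer
import cv2, numpy as np
for n in ("scene","top"):
    im,d=viewer.get_image(n); cv2.imwrite(f"pics/{n}0.png",cv2.resize(im,(784,588),interpolation=cv2.INTER_CUBIC)); np.savez(f"{n}0.npz",im=im,d=d)
    p=viewer.camera_params(n); print(n,p)
print(env.sense(), env.grip_depth)
E
```

```text
pics
scene {'intrinsics': array([[522.90797309,   0.        , 276.58248284],
       [  0.        , 522.90797309, 205.1259836 ],
       [  0.        ,   0.        ,   1.        ]]), 'view': array([[ 0.68975318,  0.72379771,  0.01890581, -0.30897359],
       [-0.41365764,  0.37250165,  0.83074056,  0.12980546],
       [ 0.59424567, -0.58082647,  0.55633865, -1.3459979 ],
       [ 0.        ,  0.        ,  0.        ,  1.        ]])}
top {'intrinsics': array([[494.65914211,   0.        , 275.81049598],
       [  0.        , 494.65914211, 209.06294292],
       [  0.        ,   0.        ,   1.        ]]), 'view': array([[ 0.00957076, -0.99987407, -0.01265838, -0.00227153],
       [ 0.9980361 ,  0.00876794,  0.06202476, -0.44745288],
       [-0.06190596, -0.01322715,  0.99799434, -0.99294801],
       [ 0.        ,  0.        ,  0.        ,  1.        ]])}
{'clock': 0.1, 'qpos': array([ 8.98599675e-01,  3.13381462e-01,  1.49833013e+00, -5.57058788e-07,
        1.33104042e+00, -2.23414730e-01]), 'dq': array([-0.00218702,  0.00033266, -0.00290501,  0.00183047, -0.00073056,
        0.00088018]), 'tau': array([ 2.69124794e-03, -4.12898934e+01, -2.60140228e+01, -1.02023962e-04,
        3.03885572e-03, -7.94767431e-06]), 'eef_pos': array([0.22762674, 0.47278741, 0.19441044]), 'orientation': array([[-9.00976221e-01,  4.33867870e-01, -7.21518100e-04],
       [ 4.33868394e-01,  9.00975800e-01, -9.07485744e-04],
       [ 2.56341440e-04, -1.13066698e-03, -9.99999328e-01]]), 'contact_force': array([ 0.19267205, -0.2947027 ,  0.34695456]), 'wrist_torque': array([-0.00665881, -0.04187366, -0.02443813]), 'grip_force': 0.0, 'width': 0.08514054941451209} 0.0187
```

View pics/top0.png

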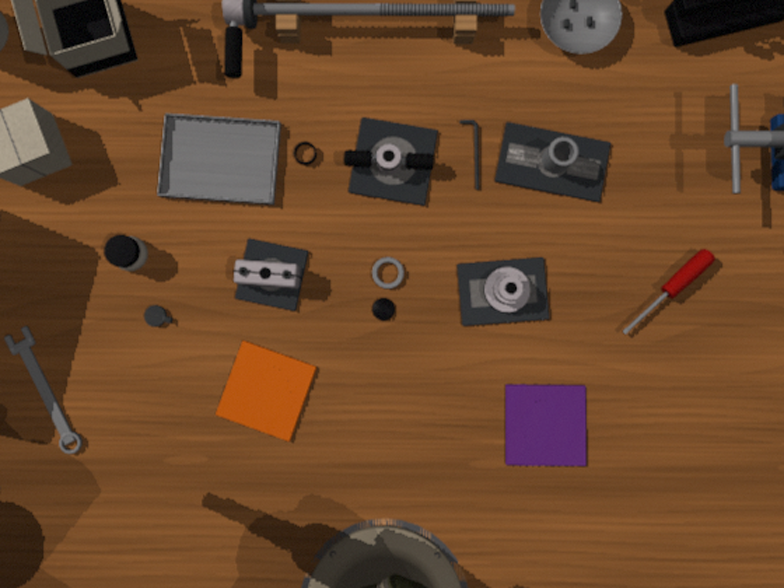

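View pics/scene0.png

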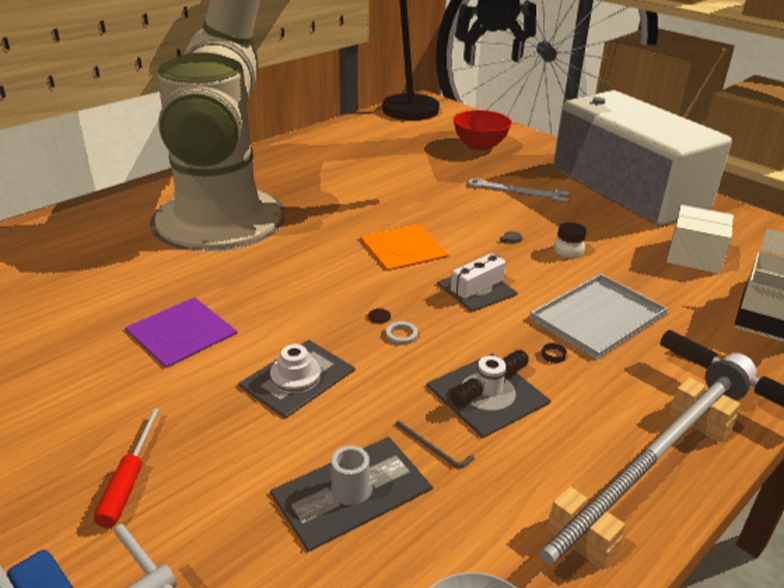

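The top view shows the handle (388,157) on the drift mat and the sleeve (563,152) on the handle mat. The clamp (266,272) is on the sleeve mat and the drift (510,290) is on the clamp mat. The tray is empty at (220,160). The plan is sleeve to tray, then handle, drift and clamp to their own mats, and the sleeve last.

```bash
cat > h.py <<'E'
import numpy as np, cv2
from plant import env, viewer
def cast(n,uv,z):
    p=viewer.camera_params(n);K=p["intrinsics"];V=p["view"]
    uv=np.atleast_2d(uv).astype(float)
    r=np.c_[(uv[:,0]-K[0,2])/K[0,0],-(uv[:,1]-K[1,2])/K[1,1],-np.ones(len(uv))]
    R=V[:3,:3];o=-R.T@V[:3,3];w=r@R
    return o+w*((z-o[2])/w[:,2])[:,None]
def zmap(n,d):
    h,w=d.shape;u,v=np.meshgrid(np.arange(w),np.arange(h))
    p=viewer.camera_params(n);V=p["view"];R=V[:3,:3];o=-R.T@V[:3,3]
    a=cast(n,np.c_[u.ravel(),v.ravel()],0.)
    w_=(a-o);dep=-(a@R.T+V[:3,3])[:,2]
    P=o+w_*(d.ravel()/dep)[:,None]
    return P.reshape(h,w,3)
def rect(xy):
    c,s,a=cv2.minAreaRect((xy*1000).astype(np.float32))
    if s[0]>s[1]: a+=90; s=s[::-1]       # a: direction of short side(x axis); long = a+90
    return np.round(c,1),np.round(s,1),round(((a+90)%180),1)   # yaw of long side from world x
E
python3 - <<'E'
from h import *
f=np.load("top0.npz");im,d=f["im"],f["d"]
P=zmap("top",d);Z=P[...,2]
print("bench z",np.median(Z[300:320,240:360]),np.std(Z[300:320,240:360]))
s=.714
hsv=cv2.cvtColor(im,cv2.COLOR_BGR2HSV)
box={"mat_drift":(335,105,450,215),"mat_handle":(485,110,622,212),"mat_sleeve":(225,230,315,318),"mat_clamp":(448,248,560,335),"tray":(145,105,292,215)}
for k,b in box.items():
    u0,v0,u1,v1=[int(x*s) for x in b]
    m=np.zeros(Z.shape,bool); m[v0:v1,u0:u1]=True
    if k=="tray": q=m&(hsv[...,1]<90)
    else: q=m&(hsv[...,1]<100)&(hsv[...,2]<85)&(np.abs(Z-.006)<.008)
    n,l,st,_=cv2.connectedComponentsWithStats(q.astype(np.uint8)); i=1+np.argmax(st[1:,4]); q=l==i
    v,u=np.nonzero(q); z=.013 if k=="tray" else .006
    print(k,len(u),np.median(Z[q]).round(4),rect(cast("top",np.c_[u,v],z)[:,:2]))
    # parts
    t=m&(Z>.022)
    if t.sum()>20 and k!="tray":
        pts=P[t]; print("   part hist",np.histogram(pts[:,2]*1000,bins=range(20,65,4))[0], "rect>22",rect(pts[:,:2]))
        for lo in (.042,):
            tt=m&(Z>lo); 
            if tt.sum()>5: print("   top",tt.sum(),np.median(Z[tt]).round(4),rect(P[tt][:,:2]),P[tt].mean(0).round(4))
E
python3 - <<'E'
import cv2,numpy as np
im=np.load("top0.npz")["im"]
cv2.imwrite("pics/c1.png",cv2.resize(im[75:245,110:450],(800,400),interpolation=cv2.INTER_CUBIC))
E
```

```text
bench z -0.0005924618674939541 0.05500266098437544
mat_drift 1148 0.0053 (array([ 6.139e+02, -6.000e-01]), array([ 53.7, 115. ]), 80.8)
   part hist [ 11  82 161 215  50  68 170  13   0   0   0] rect>22 (array([529.3,  24.3]), array([128.6, 267.7]), 168.3)
   top 255 0.0454 (array([5.218e+02, 2.000e-01]), array([ 32. , 273.4]), 0.4) [ 6.222e-01 -1.000e-04  1.140e-01]
mat_handle 2500 0.0051 (array([ 644.4, -241.8]), array([ 91.1, 156.9]), 78.9)
   part hist [ 14  17  32  19  23  26  29  31 126  48   0] rect>22 (array([ 530.4, -128.5]), array([ 40.1, 371. ]), 135.0)
   top 268 0.0539 (array([ 530.2, -128.7]), array([ 39.5, 371. ]), 135.0) [ 0.6245 -0.2256  0.132 ]
mat_sleeve 1158 0.0054 (array([474.1, 171.5]), array([90.3, 91.6]), 78.8)
   part hist [  3  12  10   7  56 440 243  32   0   0   0] rect>22 (array([447.6,  99.2]), array([ 51.5, 248.9]), 72.2)
   top 569 0.044 (array([447. ,  99.3]), array([ 47.6, 249.2]), 71.6) [0.4695 0.1698 0.0701]
mat_clamp 1723 0.0051 (array([ 451.9, -168. ]), array([ 91.5, 127.5]), 94.9)
   part hist [  4   8   8  45  94  22 154  69   2   0   0] rect>22 (array([ 416.4, -105.9]), array([ 43.5, 195.3]), 119.2)
   top 253 0.0473 (array([429.6, -97.1]), array([ 33. , 190.1]), 107.6) [ 0.4489 -0.1617  0.1085]
tray 5038 0.0027 (array([644.4, 251.7]), array([126.9, 174.1]), 86.3)
```

View pics/c1.png

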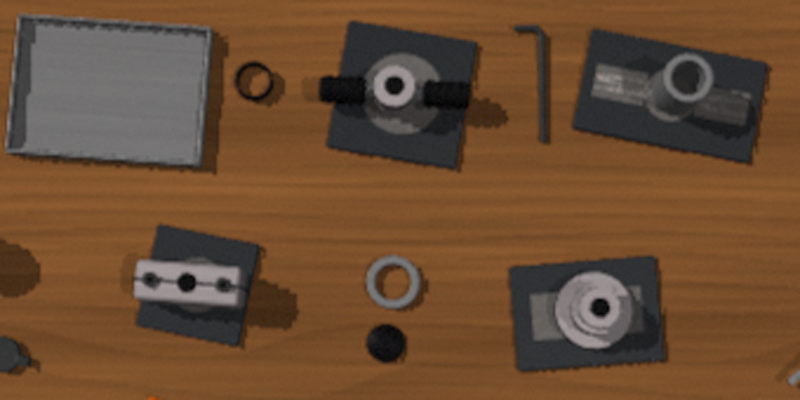

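```bash
cat >> h.py <<'E'
def look(n="top",tag=None):
    im,d=viewer.get_image(n)
    if tag: np.savez(tag+".npz",im=im,d=d)
    return im,d
def part(im,d,P,x,y,r,lo,hi,zc):
    """pixels with lo<z<hi within r of x,y -> cast on zc: rect, circle"""
    m=(d>0)&(P[...,2]>lo)&(P[...,2]<hi)&(np.hypot(P[...,0]-x,P[...,1]-y)<r)
    v,u=np.nonzero(m); q=cast("top",np.c_[u,v],zc)[:,:2]
    c,rad=cv2.minEnclosingCircle((q*1000).astype(np.float32))
    return len(u),rect(q),np.round(c,1),round(2*rad,1)
E
python3 - <<'E'
from h import *
f=np.load("top0.npz");im,d=f["im"],f["d"]
P=zmap("top",d)
hsv=cv2.cvtColor(im,cv2.COLOR_BGR2HSV)
m=(d>0)&(hsv[...,1]<100)&(hsv[...,2]<85)&(np.abs(P[...,2]-.006)<.008)&(np.hypot(P[...,0]-.635,P[...,1])<.09)
m=cv2.morphologyEx(m.astype(np.uint8),cv2.MORPH_OPEN,np.ones((4,4)))
v,u=np.nonzero(m);print("mat_drift",rect(cast("top",np.c_[u,v],.006)[:,:2]))
print("handle top",part(im,d,P,.634,-.005,.03,.041,.06,.046))
print("handle all",part(im,d,P,.634,-.005,.09,.025,.06,.0355))
print("sleeve top",part(im,d,P,.644,-.242,.06,.051,.07,.056))
print("drift nose",part(im,d,P,.452,-.168,.04,.043,.07,.048))
print("drift step",part(im,d,P,.452,-.168,.04,.033,.07,.038))
print("clamp",part(im,d,P,.473,.171,.07,.035,.07,.045))
# bores: dark pixels
for n,x,y,z in (("handle",.634,-.005,.046),("drift",.452,-.168,.048),("clamp",.473,.171,.044)):
    q=cast("top",[[0,0]],z)
    uu,vv=np.meshgrid(np.arange(560),np.arange(420));g=cast("top",np.c_[uu.ravel(),vv.ravel()],z)[:,:2].reshape(420,560,2)
    mm=((hsv[...,2]<70)&(np.hypot(g[...,0]-x,g[...,1]-y)<.035)).astype(np.uint8)
    k,l,st,ce=cv2.connectedComponentsWithStats(mm)
    print(n,[(cast("top",ce[i],z)[0,:2].round(4),st[i,4]) for i in range(1,k) if st[i,4]>6])
E
```

```text
mat_drift (array([641.9,  -7.7]), array([114.8, 114.9]), 80.5)
handle top (244, (array([639.5,   0.9]), array([34.1, 34.1]), 45.9), array([640.,   1.]), 35.7)
handle all (748, (array([641.2,   1.1]), array([ 38.8, 129.1]), 90.4), array([639.6,   1.1]), 129.3)
sleeve top (190, (array([ 645.9, -244.7]), array([39., 41.]), 135.5), array([ 645.6, -244.5]), 42.7)
drift nose (236, (array([ 452.9, -171.6]), array([31.3, 31.6]), 180.0), array([ 453. , -171.6]), 33.9)
drift step (384, (array([ 452.6, -171.3]), array([41.7, 43.6]), 90.5), array([ 453.2, -171.6]), 44.3)
clamp (773, (array([471.2, 173.7]), array([34. , 91.7]), 86.3), array([471.9, 173.3]), 92.5)
handle [(array([ 0.6248, -0.0086]), np.int32(398)), (array([6.417e-01, 5.000e-04]), np.int32(44))]
drift [(array([ 0.4797, -0.1645]), np.int32(38)), (array([ 0.4323, -0.1802]), np.int32(71)), (array([ 0.4543, -0.1731]), np.int32(47))]
clamp [(array([0.4977, 0.1703]), np.int32(180)), (array([0.4746, 0.2024]), np.int32(17)), (array([0.4727, 0.174 ]), np.int32(45)), (array([0.4705, 0.1426]), np.int32(24)), (array([0.448 , 0.1729]), np.int32(187))]
```

```bash
cat > to.py <<'E'
import sys,numpy as np
from plant import env
# usage: to.py x y z theta(deg)  -> offset in present tool axes, then twist
x,y,z,t=map(float,sys.argv[1:5]); s=env.sense(); R=np.array(s["orientation"])
o=R.T@(np.array([x,y,z])-s["eef_pos"]); th=np.degrees(np.arctan2(R[1,0],R[0,0]))
print("clock %.1f"%s["clock"],"pos",np.round(s["eef_pos"],4),"th %.1f"%th,"| offset",np.round(o,4),"twist %.4f"%np.radians((th-t+180)%360-180),"w %.4f F"%s["width"],np.round(s["contact_force"],1),"grip %.0f"%s["grip_force"],"tilt",R[:,2].round(4))
E
python3 to.py .6456 -.2446 .12 80
python3 - <<'E'
from h import *
f=np.load("top0.npz");im,d=f["im"],f["d"];P=zmap("top",d);hsv=cv2.cvtColor(im,cv2.COLOR_BGR2HSV)
m=(d>0)&(P[...,2]>.022)&(P[...,2]<.06)&(np.abs(P[...,1]-.001)<.07)&(np.abs(P[...,1]-.001)>.022)&(np.abs(P[...,0]-.64)<.03)
q=P[m][:,:2]; 
for s in (1,-1):
    k=q[(q[:,1]-.001)*s>0]; print(len(k),k.mean(0).round(4))
l=cv2.fitLine((q*1000).astype(np.float32),cv2.DIST_L2,0,.01,.01).ravel();print(l,np.degrees(np.arctan2(l[1],l[0])))
E
sleep 0; python3 -m pendant '[{"offset":[-0.034,-0.023,0],"twist":0},{"offset":[-0.034,-0.023,0],"twist":0},{"offset":[-0.034,-0.023,0],"twist":0},{"offset":[-0.034,-0.023,0],"twist":0},{"offset":[-0.034,-0.023,0],"twist":0}]' 0.085; python3 to.py .6456 -.2446 .12 80
```

```text
clock 0.1 pos [0.2276 0.4728 0.1944] th 154.3 | offset [-0.6879 -0.4649  0.0748] twist 1.2965 w 0.0851 F [ 0.2 -0.3  0.3] grip 0 tilt [-7.e-04 -9.e-04 -1.e+00]
234 [0.6407 0.045 ]
230 [ 0.6372 -0.0427]
[3.9792594e-02 9.9920797e-01 6.3899786e+02 1.5456674e+00] 87.719444
clock: 0.6
eef_pos: [0.3314, 0.2941, 0.1947]
orientation: [[-0.901, 0.434, -0.0], [0.434, 0.901, -0.0], [0.0, -0.0, -1.0]]
contact_force: [-0.1, 0.5, 0.1]
width: 0.0848
grip_force: 0.0
clock 0.6 pos [0.3314 0.2941 0.1947] th 154.3 | offset [-0.5167 -0.3492  0.0747] twist 1.2968 w 0.0848 F [-0.1  0.5  0.1] grip 0 tilt [-3.e-04 -2.e-04 -1.e+00]
```

```bash

python3 -m pendant '[{"offset":[-0.034,-0.023,0],"twist":0},{"offset":[-0.034,-0.023,0],"twist":0},{"offset":[-0.034,-0.023,0],"twist":0},{"offset":[-0.034,-0.023,0],"twist":0},{"offset":[-0.034,-0.023,0],"twist":0}]' >/dev/null
python3 -m pendant '[{"offset":[-0.034,-0.023,0],"twist":0},{"offset":[-0.034,-0.023,0],"twist":0},{"offset":[-0.034,-0.023,0],"twist":0},{"offset":[-0.034,-0.023,0],"twist":0},{"offset":[-0.034,-0.023,0],"twist":0}]' >/dev/null
python3 -m pendant '[{"offset":[-0.034,-0.023,0],"twist":0},{"offset":[-0.034,-0.023,0],"twist":0},{"offset":[-0.034,-0.023,0],"twist":0},{"offset":[-0.034,-0.023,0],"twist":0},{"offset":[0,0,0],"twist":0}]' >/dev/null
python3 -m pendant '[{"offset":[0,0,0],"twist":0.13},{"offset":[0,0,0],"twist":0.13},{"offset":[0,0,0],"twist":0.13},{"offset":[0,0,0],"twist":0.13},{"offset":[0,0,0],"twist":0.13}]' >/dev/null
python3 -m pendant '[{"offset":[0,0,0],"twist":0.13},{"offset":[0,0,0],"twist":0.13},{"offset":[0,0,0],"twist":0.13},{"offset":[0,0,0],"twist":0.13},{"offset":[0,0,0],"twist":0.13}]' >/dev/null
python3 to.py .6456 -.2446 .02 80
```

```text
clock 3.1 pos [ 0.62   -0.2004  0.1946] th 79.5 | offset [-0.0389  0.0334  0.1746] twist -0.0084 w 0.0850 F [ 0.1 -0.9  0.6] grip 0 tilt [-8.e-04  5.e-04 -1.e+00]
```

```bash

python3 -m pendant '[{"offset":[-0.0195,0.0167,0.01],"twist":0},{"offset":[-0.0195,0.0167,0.03],"twist":0},{"offset":[0,0,0.04],"twist":0},{"offset":[0,0,0.03],"twist":0},{"offset":[0,0,0],"twist":0}]' >/dev/null
python3 to.py .6456 -.2446 .02 80
python3 -m pendant '[{"offset":[0,0,0.03],"twist":0},{"offset":[0,0,0.02],"twist":0},{"offset":[0,0,0.01],"twist":0},{"offset":[0,0,0.0],"twist":0},{"offset":[0,0,0],"twist":0}]' >/dev/null
python3 to.py .6456 -.2446 .02 80
```

```text
clock 3.6 pos [ 0.6439 -0.2436  0.0799] th 79.8 | offset [-0.0008  0.0024  0.0599] twist -0.0033 w 0.0850 F [ 0.1 -0.7 -0.5] grip 0 tilt [-0.0081  0.0048 -1.    ]
clock 4.1 pos [ 0.647  -0.2456  0.0268] th 79.8 | offset [ 0.0007 -0.0016  0.0068] twist -0.0032 w 0.0849 F [-0.6  1.1  0.8] grip 0 tilt [ 0.0022 -0.0013 -1.    ]
```

```bash

python3 -m pendant '[{"offset":[0,0,0.006],"twist":0},{"offset":[0,0,0],"twist":0},{"offset":[0,0,0.0],"twist":0},{"offset":[0,0,0.0],"twist":0},{"offset":[0,0,0],"twist":0}]' >/dev/null
python3 to.py .6456 -.2446 .02 80
python3 -m pendant '[{"offset":[0,0,0],"twist":0},{"offset":[0,0,0],"twist":0},{"offset":[0,0,0.0],"twist":0},{"offset":[0,0,0.0],"twist":0},{"offset":[0,0,0],"twist":0}]' 0.02 40 >/dev/null
python3 to.py .6456 -.2446 .02 80
python3 -m pendant '[{"offset":[0,0,0],"twist":0},{"offset":[0,0,0],"twist":0},{"offset":[0,0,0.0],"twist":0},{"offset":[0,0,0.0],"twist":0},{"offset":[0,0,0],"twist":0}]' >/dev/null
python3 to.py .6456 -.2446 .02 80
```

```text
clock 4.6 pos [ 0.6463 -0.2454  0.0191] th 79.8 | offset [ 0.0006 -0.0008 -0.0009] twist -0.0035 w 0.0850 F [ 0.1  0.  -0.4] grip 0 tilt [ 2.e-04 -1.e-04 -1.e+00]
clock 5.1 pos [ 0.6493 -0.2464  0.022 ] th 79.8 | offset [ 0.0011 -0.004   0.002 ] twist -0.0036 w 0.0199 F [ 6.2 -0.4 10.4] grip 5 tilt [ 0.0088 -0.0038 -1.    ]
clock 5.6 pos [ 0.6493 -0.2464  0.0221] th 79.8 | offset [ 0.0011 -0.0039  0.0021] twist -0.0035 w 0.0202 F [ 7.7 -0.1 10.2] grip 5 tilt [ 0.0087 -0.0038 -1.    ]
```

```bash
python3 - <<'E'
from h import *
a,_=look("scene","s1");b,_=look("top","t1")
cv2.imwrite("pics/s1.png",np.hstack([cv2.resize(a[300:400,180:320],(560,400)),cv2.resize(b[70:170,340:400],(240,400))]))
E
```

```text
(no output)
```

View pics/s1.png

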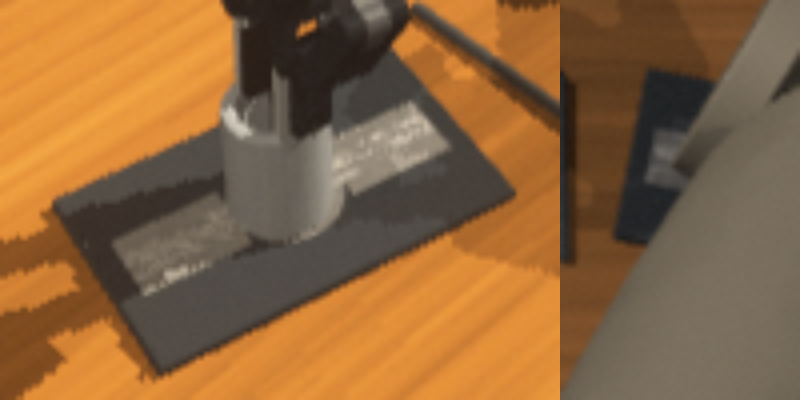

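The scene crop shows the sleeve still upright on the handle mat, with the fingers not around it as expected. I'll project the TCP to see why.

```bash
cat >> h.py <<'E'
def proj(n,X):
    p=viewer.camera_params(n);K=p["intrinsics"];V=p["view"];X=np.atleast_2d(X)
    c=X@V[:3,:3].T+V[:3,3];c=c*[1,-1,-1]
    q=c@K.T;return q[:,:2]/q[:,2:]
E
python3 - <<'E'
from h import *
s=env.sense();T=s["eef_pos"];R=np.array(s["orientation"])
z=R[:,2];y=R[:,1]
for nm,X in (("tcp",T),("tcp+10y",T+.012*y-.008*z),("tcp-10y",T-.012*y-.008*z),("up+",T+.014*y-.05*z),("up-",T-.014*y-.05*z),("slv top",[.6456,-.2446,.056]),("slv bot",[.6456,-.2446,.006])):
    u=proj("scene",X)[0]; print(nm,u.round(1),"crop",((u-[180,300])*4).round(0))
f=np.load("s1.npz");P=zmap("scene",f["d"])
Q=P[300:400,180:320].reshape(-1,3);k=Q[(Q[:,2]>.012)&(Q[:,2]<.04)&(np.hypot(Q[:,0]-.6456,Q[:,1]+.2446)<.06)]
print(len(k),k.min(0),k.max(0),cv2.minEnclosingCircle((k[:,:2]*1000).astype(np.float32)))
for (c,r) in ((305,120),(255,70),(283,200),(240,110)):
    print(c,r,P[300+r//4,180+c//4].round(4))
E
```

```text
tcp [251.2 343. ] crop [285. 172.]
tcp+10y [255.3 344.5] crop [301. 178.]
tcp-10y [247.1 334.4] crop [269. 138.]
up+ [255.8 325.6] crop [303. 103.]
up- [246. 314.] crop [264.  56.]
slv top [250.3 325.6] crop [281. 102.]
slv bot [250.6 348.1] crop [282. 192.]
390 [ 0.63041623 -0.27068222  0.01200011] [ 0.66965862 -0.23470459  0.03997075] ((649.1570434570312, -251.36512756347656), 20.941631317138672)
305 120 [ 0.6716 -0.2562  0.0758]
255 70 [ 0.6385 -0.2526  0.0745]
283 200 [ 0.662  -0.2599  0.0278]
240 110 [ 0.6311 -0.2529  0.0476]
```

```bash
python3 - <<'E'
from h import *
f=np.load("s1.npz");P=zmap("scene",f["d"])*1000
im=f["im"]
for r in range(310,362,3):
    print(r,' '.join("%d,%d,%d"%tuple(P[r,c]-[646,-245,0])+":%d"%im[r,c].mean() for c in range(234,270,3)))
E
python3 -c "
from plant import env;s=env.sense();print(s['width'],s['grip_force'],s['contact_force'],s['wrist_torque'])"
```

```text
310 -86,38,0:154 -83,42,0:150 -9,-10,89:43 -8,-6,87:32 -9,0,82:31 17,-17,114:32 23,-16,117:37 20,-7,109:32 22,-4,108:40 48,-22,141:35 58,-26,150:34 63,-25,153:36
313 -81,33,-1:149 -78,37,-1:145 -9,-11,84:44 -9,-6,80:31 -6,-2,80:33 17,-17,108:33 24,-17,113:37 26,-13,112:41 41,-21,128:35 49,-23,136:34 56,-24,142:33 60,-22,144:29
316 -76,29,-1:150 -73,34,-2:148 -9,-11,78:54 -8,-6,74:32 -5,-3,74:32 19,-18,104:35 23,-16,106:33 33,-19,115:33 41,-21,122:34 47,-21,128:34 55,-23,135:29 53,-16,128:32
319 -69,24,0:144 -66,28,0:136 -9,-12,72:54 -8,-6,68:35 -7,-1,66:31 16,-16,95:90 23,-17,100:37 34,-20,111:36 42,-22,119:34 47,-21,122:33 42,-10,110:32 43,-6,108:38
322 -64,20,0:135 -20,-8,54:122 -11,-10,63:59 -9,-6,61:34 -7,-1,59:42 15,-15,86:104 18,-12,87:50 420,-361,646:32 41,-21,111:34 43,-18,111:30 -27,53,4:76 -23,56,5:77
325 -60,16,-1:142 -13,-14,57:113 -13,-8,53:76 -15,-1,46:107 -13,3,44:89 16,-16,82:102 18,-12,81:51 23,-11,84:33 25,-7,83:33 26,-2,80:36 -21,48,6:75 -18,52,5:64
328 -55,12,-1:133 -8,-18,58:198 -14,-8,46:78 -14,-2,41:84 -12,2,39:86 15,-15,75:103 18,-12,74:50 24,-11,78:34 25,-7,7
[... 1134 characters left out ...]
2,-23,5:102 -6,-21,9:93 2,-23,18:97 8,-22,22:98 13,-20,26:98 16,-17,25:94 18,-13,23:93 20,-8,22:104 22,-4,20:119 21,2,13:143 19,10,6:135 21,14,4:63
355 -7,-27,6:113 -4,-23,5:109 5,-25,15:97 7,-21,14:95 12,-19,17:99 15,-16,17:94 18,-13,17:93 21,-10,17:102 21,-4,12:119 20,3,6:133 23,6,5:66 25,11,4:67
358 -4,-30,4:104 0,-27,5:103 3,-24,6:95 9,-23,10:84 13,-20,12:98 16,-17,12:92 19,-14,12:90 21,-9,10:117 23,-5,8:141 24,0,5:75 27,3,5:75 31,5,6:76
361 2,-35,8:96 5,-32,7:95 7,-28,6:87 11,-25,7:49 13,-20,5:48 17,-18,7:60 21,-15,8:78 23,-11,6:77 27,-8,8:76 29,-4,6:76 33,-1,7:77 35,2,5:77
0.019772263167737412 4.629802837735042 [ 7.9340682  -0.02282552  9.2905742 ] [-0.14119812 -1.35360913  0.03193721]
```

```bash

python3 -m pendant '[{"offset":[0,0,-0.005],"twist":0},{"offset":[0,0,-0.005],"twist":0},{"offset":[0,0,-0.005],"twist":0},{"offset":[0,0,0.0],"twist":0},{"offset":[0,0,0],"twist":0}]' >/dev/null
python3 to.py .6456 -.2446 .02 80
python3 - <<'E'
from h import *
a,d=look("scene","s2")
P=zmap("scene",d)*1000
for r in range(310,362,6):
    print(r,' '.join("%d,%d,%d"%tuple(P[r,c]-[646,-245,0])+":%d"%a[r,c].mean() for c in range(234,270,3)))
cv2.imwrite("pics/s2.png",cv2.resize(a[270:390,180:320],(700,600),interpolation=cv2.INTER_CUBIC))
E
```

```text
clock 6.2 pos [ 0.646  -0.2453  0.0337] th 79.8 | offset [ 0.0006 -0.0005  0.0137] twist -0.0035 w 0.0199 F [-0.2  0.1 -0.4] grip 0 tilt [-4.e-04  2.e-04 -1.e+00]
310 -85,37,0:154 -82,41,0:143 -9,-11,89:34 -12,-3,82:32 -10,0,81:31 17,-17,114:36 21,-14,115:33 33,-20,128:35 40,-20,133:35 48,-22,140:32 50,-19,140:32 41,-4,122:34
316 -75,28,0:152 -72,33,0:148 -11,-10,75:49 -10,-5,72:51 -61,43,0:85 13,-13,96:90 19,-12,100:36 34,-20,117:33 40,-20,122:32 25,-1,97:35 -41,66,0:131 -38,70,-1:90
322 -63,18,2:136 -62,24,-1:146 -17,-5,55:117 -13,-2,55:203 -11,1,54:83 14,-15,86:90 17,-11,86:37 22,-10,88:35 21,-3,83:32 25,-1,84:33 -26,53,5:77 -23,56,5:78
328 -55,12,-1:144 -9,-17,56:189 -8,-12,54:172 -12,-4,44:111 -11,1,40:85 14,-15,74:90 15,-10,71:88 0,10,43:101 6,10,48:100 13,9,55:193 -17,44,5:86 -14,47,5:78
334 -41,0,4:78 -2,-23,53:94 1,-21,56:122 6,-19,57:100 -10,0,29:86 -8,4,28:83 -5,8,27:104 0,9,31:153 20,-2,56:198 21,2,53:140 -6,34,7:143 -5,40,3:135
340 -30,-8,6:78 -3,-23,40:94 5,-25,49:102 9,-22,50:99 13,-20,51:98 17,-17,52:96 19,-14,52:92 20,-8,48:91 22,-4,46:105 21,2,41:133 1,27,5:192 5,29,7:168
346 -20,-16,6:48 -5,-22,23:93 3,-23,33:98 9,-22,37:99 13,-20,38:98 17,-17,39:95 18,-13,37:92 21,-10,37:92 23,-5,36:107 22,1,29:134 11,17,7:156 14,21,6:121
352 -11,-24,7:103 -6,-22,9:93 3,-24,19:98 8,-22,23:97 13,-20,25:94 16,-17,25:93 20,-15,27:92 20,-8,22:94 23,-5,21:110 23,1,16:136 18,11,5:136 22,14,5:63
358 -3,-30,5:103 0,-28,6:104 4,-24,7:94 9,-23,10:93 12,-20,11:94 15,-17,11:91 20,-14,13:87 20,-9,9:95 22,-4,7:107 24,0,5:70 27,3,5:76 30,7,4:79
```

View pics/s2.png

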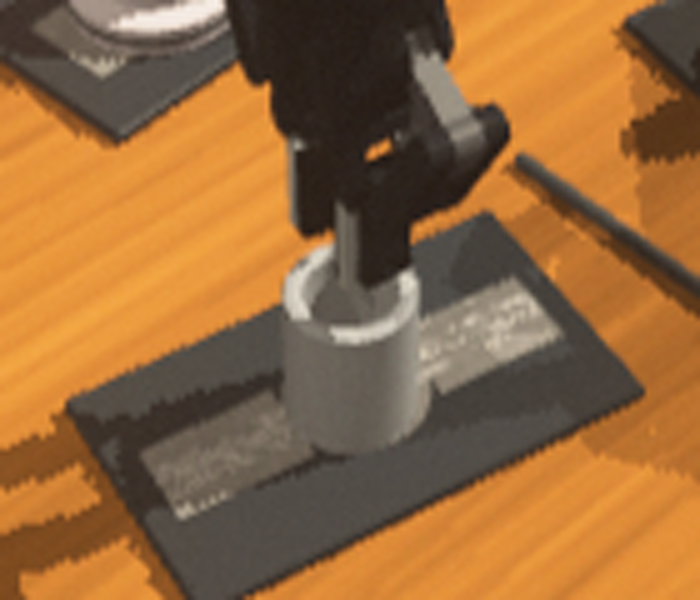

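The picture shows the fingertips hovering just above the tube's rim (tip at pixel 385,285), although the TCP reads z = 0.034. When closed, the tips had rested on the rim (56 mm) at a reading of 22 mm. So the real tips sit about 34 mm higher than the TCP reading, and I'll re-approach using that offset.

```bash

python3 -m pendant '[{"offset":[0,0,0],"twist":0},{"offset":[0,0,0],"twist":0},{"offset":[0,0,0],"twist":0},{"offset":[0,0,0.0],"twist":0},{"offset":[0,0,0],"twist":0}]' 0.085 >/dev/null
python3 -m pendant '[{"offset":[0,0,0.01],"twist":0},{"offset":[0,0,0.01],"twist":0},{"offset":[0,0,0.008],"twist":0},{"offset":[0,0,0.0],"twist":0},{"offset":[0,0,0],"twist":0}]' >/dev/null
python3 to.py .6456 -.2446 -.015 80
python3 -m pendant '[{"offset":[0,0,0.008],"twist":0},{"offset":[0,0,0.008],"twist":0},{"offset":[0,0,0],"twist":0},{"offset":[0,0,0.0],"twist":0},{"offset":[0,0,0],"twist":0}]' >/dev/null
python3 to.py .6456 -.2446 -.015 80
python3 - <<'E'
from h import *
a,d=look("scene","s3")
cv2.imwrite("pics/s3.png",cv2.resize(a[270:390,180:320],(700,600),interpolation=cv2.INTER_CUBIC))
E
```

```text
clock 7.2 pos [ 0.6462 -0.2453  0.0056] th 79.8 | offset [ 0.0006 -0.0007  0.0206] twist -0.0034 w 0.0849 F [-0.2  0.4 -0.1] grip 0 tilt [-3.e-04  2.e-04 -1.e+00]
clock 7.8 pos [ 0.6464 -0.2454 -0.0098] th 79.8 | offset [ 0.0007 -0.0009  0.0052] twist -0.0035 w 0.0848 F [ 0.7 -0.1  0.6] grip 0 tilt [ 5.e-04 -3.e-04 -1.e+00]
```

View pics/s3.png

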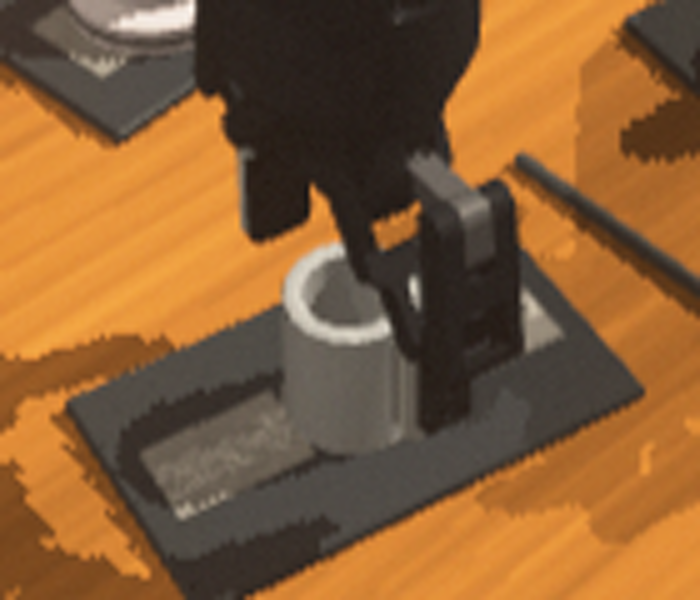

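The open fingers now straddle the sleeve, with the near fingertip at (440,430) above the mat. Next I'll check the tip height and close.

```bash
python3 - <<'E'
from h import *
P=zmap("scene",np.load("s3.npz")["d"])*1000
for r in (346,350,352,354,356,358): print(r,[tuple(int(t) for t in P[r,c].round(0)) for c in (266,269,272)])
E
python3 -m pendant '[{"offset":[0,0,0.004],"twist":0},{"offset":[0,0,0],"twist":0},{"offset":[0,0,0.0],"twist":0},{"offset":[0,0,0.0],"twist":0},{"offset":[0,0,0],"twist":0}]' 0.03 40 >/dev/null
python3 to.py .6456 -.2446 .05 80
python3 -m pendant '[{"offset":[0,0,0],"twist":0},{"offset":[0,0,0],"twist":0},{"offset":[0,0,0.0],"twist":0},{"offset":[0,0,0.0],"twist":0},{"offset":[0,0,0],"twist":0}]' >/dev/null
python3 to.py .6456 -.2446 .05 80
```

```text
346 [(700, -263, 71), (715, -271, 91), (718, -268, 90)]
350 [(701, -263, 63), (702, -259, 61), (703, -254, 58)]
352 [(701, -263, 60), (700, -256, 53), (702, -253, 53)]
354 [(701, -263, 55), (700, -256, 49), (676, -227, 5)]
356 [(700, -262, 49), (676, -234, 6), (680, -231, 6)]
358 [(676, -240, 5), (679, -237, 6), (682, -232, 5)]
clock 8.3 pos [ 0.6463 -0.2454 -0.0139] th 79.8 | offset [ 0.0006 -0.0008 -0.0639] twist -0.0035 w 0.0415 F [ 0.6 -0.3  1.2] grip 41 tilt [ 4.e-04 -2.e-04 -1.e+00]
clock 8.8 pos [ 0.6463 -0.2454 -0.0139] th 79.8 | offset [ 0.0006 -0.0008 -0.0639] twist -0.0035 w 0.0415 F [0.1 0.5 3.1] grip 41 tilt [ 4.e-04 -2.e-04 -1.e+00]
```

```bash

python3 -m pendant '[{"offset":[0,0,-0.01],"twist":0},{"offset":[0,0,-0.02],"twist":0},{"offset":[0,0,-0.03],"twist":0},{"offset":[0,0,-0.03],"twist":0},{"offset":[0,0,0],"twist":0}]' >/dev/null
python3 to.py .6444 .2517 .08 86
```

```text
clock 9.3 pos [ 0.6479 -0.2462  0.081 ] th 79.8 | offset [ 0.4895 -0.0916 -0.0009] twist -0.1081 w 0.0414 F [ 0.8 -0.4 -0.4] grip 41 tilt [ 0.0065 -0.0038 -1.    ]
```

```bash

for i in 1; do python3 -m pendant '[{"offset":[0.015,-0.003,0],"twist":0},{"offset":[0.03,-0.006,0],"twist":0},{"offset":[0.035,-0.0065,0],"twist":0},{"offset":[0.035,-0.0065,0],"twist":0},{"offset":[0.035,-0.0065,0],"twist":0}]' >/dev/null; done
python3 -m pendant '[{"offset":[0.035,-0.0065,0],"twist":0},{"offset":[0.035,-0.0065,0],"twist":0},{"offset":[0.035,-0.0065,0],"twist":0},{"offset":[0.035,-0.0065,0],"twist":0},{"offset":[0.035,-0.0065,0],"twist":0}]' >/dev/null
python3 -m pendant '[{"offset":[0.035,-0.0065,0],"twist":0},{"offset":[0.035,-0.0065,0],"twist":0},{"offset":[0.035,-0.0065,0],"twist":0},{"offset":[0.035,-0.0065,0],"twist":0},{"offset":[0.02,-0.004,0],"twist":0}]' >/dev/null
python3 -m pendant '[{"offset":[0,0,0],"twist":0},{"offset":[0,0,0],"twist":0},{"offset":[0,0,0],"twist":0}]' >/dev/null
python3 to.py .6444 .2517 -.0165 86
python3 - <<'E'
from h import *
a,d=look("top","t2")
P=zmap("top",d);hsv=cv2.cvtColor(a,cv2.COLOR_BGR2HSV)
E
```

```text
clock 11.1 pos [0.6425 0.2468 0.0756] th 79.7 | offset [0.0052 0.001  0.0921] twist -0.1096 w 0.0417 F [ 0.3 -0.4 -0.9] grip 41 tilt [-8.e-04 -5.e-04 -1.e+00]
```

```bash

python3 -m pendant '[{"offset":[0.005,0,0.02],"twist":0},{"offset":[0,0,0.03],"twist":0},{"offset":[0,0,0.02],"twist":0},{"offset":[0,0,0.01],"twist":0},{"offset":[0,0,0.006],"twist":0}]' >/dev/null
python3 -m pendant '[{"offset":[0,0,0],"twist":0},{"offset":[0,0,0.0],"twist":0},{"offset":[0,0,0],"twist":0}]' >/dev/null
python3 to.py .6444 .2517 -.0165 80
```

```text
clock 11.9 pos [ 0.644   0.2531 -0.0089] th 79.8 | offset [-0.0013  0.0006  0.0076] twist -0.0036 w 0.0417 F [-0.3  0.4 -1.4] grip 41 tilt [ 1.8e-03  3.0e-04 -1.0e+00]
```

```bash

python3 -m pendant '[{"offset":[0,0,0.004],"twist":0},{"offset":[0,0,0.003],"twist":0},{"offset":[0,0,0],"twist":0},{"offset":[0,0,0],"twist":0},{"offset":[0,0,0],"twist":0}]' >/dev/null
python3 to.py .6444 .2517 -.0165 80
python3 -m pendant '[{"offset":[0,0,0],"twist":0},{"offset":[0,0,0],"twist":0},{"offset":[0,0,0],"twist":0},{"offset":[0,0,0],"twist":0},{"offset":[0,0,0],"twist":0}]' 0.07 >/dev/null
python3 to.py .6444 .2517 .1 80
python3 -m pendant '[{"offset":[0,0,-0.02],"twist":0},{"offset":[0,0,-0.03],"twist":0},{"offset":[0,0,-0.04],"twist":0},{"offset":[0,0,-0.02],"twist":0},{"offset":[0,0,0],"twist":0}]' >/dev/null
python3 to.py .640 .001 .08 87.7
```

```text
clock 12.4 pos [ 0.6435  0.2531 -0.0169] th 79.8 | offset [-0.0013  0.0011 -0.0004] twist -0.0034 w 0.0419 F [-1.1 -0.1  2.7] grip 41 tilt [ 5.e-04  1.e-04 -1.e+00]
clock 12.9 pos [ 0.6434  0.2531 -0.0172] th 79.8 | offset [-0.0012  0.0012 -0.1172] twist -0.0035 w 0.0703 F [-0.3  0.   0.5] grip 0 tilt [-0. -0. -1.]
clock 13.4 pos [0.645  0.2535 0.0967] th 79.8 | offset [-0.2494  0.0397  0.0163] twist -0.1378 w 0.0698 F [ 0.  -0.3  0. ] grip 0 tilt [ 0.0063  0.0013 -1.    ]
```

```bash

python3 -m pendant '[{"offset":[-0.02,0.003,0],"twist":0},{"offset":[-0.04,0.0065,0],"twist":0},{"offset":[-0.045,0.007,0],"twist":0},{"offset":[-0.045,0.007,0],"twist":0},{"offset":[-0.045,0.007,0],"twist":0}]' >/dev/null
python3 -m pendant '[{"offset":[-0.035,0.006,0],"twist":0},{"offset":[-0.02,0.003,0],"twist":0},{"offset":[0,0,0],"twist":-0.07},{"offset":[0,0,0],"twist":-0.068},{"offset":[0,0,0],"twist":0}]' >/dev/null
python3 to.py .640 .001 .08 87.7
python3 - <<'E'
from h import *
a,d=look("top","t3");P=zmap("top",d)
print("sleeve tray",part(a,d,P,.6434,.2531,.05,.045,.065,.053))
E
```

```text
clock 14.4 pos [ 6.374e-01 -1.000e-04  9.160e-02] th 87.7 | offset [0.0012 0.0026 0.0116] twist 0.0004 w 0.0698 F [ 0.5  0.3 -0.2] grip 0 tilt [-2.e-03  4.e-04 -1.e+00]
sleeve tray (201, (array([640.1, 251.3]), array([39.9, 40.5]), 1.4), array([640.4, 251.2]), 43.4)
```

```bash

python3 -m pendant '[{"offset":[0.001,0.004,0.01],"twist":0},{"offset":[0,0,0.03],"twist":0},{"offset":[0,0,0.03],"twist":0},{"offset":[0,0,0],"twist":0},{"offset":[0,0,0],"twist":0}]' >/dev/null
python3 to.py .6415 .001 -.020 87.7
python3 -m pendant '[{"offset":[0,0,0.02],"twist":0},{"offset":[0,0,0.012],"twist":0},{"offset":[0,0,0.006],"twist":0},{"offset":[0,0,0],"twist":0},{"offset":[0,0,0],"twist":0}]' >/dev/null
python3 to.py .6415 .001 -.020 87.7
```

```text
clock 15.0 pos [0.6421 0.001  0.0229] th 87.7 | offset [-0.0001 -0.0006  0.0429] twist -0.0003 w 0.0703 F [-0.1 -0.2  0.7] grip 0 tilt [-5.e-04  1.e-04 -1.e+00]
clock 15.5 pos [ 0.6425  0.0008 -0.0143] th 87.7 | offset [ 0.0002 -0.001   0.0057] twist 0.0001 w 0.0697 F [ 0.2 -0.2  0.7] grip 0 tilt [ 1.1e-03 -2.0e-04 -1.0e+00]
```

```bash

python3 -m pendant '[{"offset":[0,0,0.005],"twist":0},{"offset":[0,0,0],"twist":0},{"offset":[0,0,0],"twist":0},{"offset":[0,0,0],"twist":0},{"offset":[0,0,0],"twist":0}]' >/dev/null
python3 to.py .6415 .001 -.020 87.7
python3 -m pendant '[{"offset":[0,0,0],"twist":0},{"offset":[0,0,0],"twist":0},{"offset":[0,0,0],"twist":0},{"offset":[0,0,0],"twist":0},{"offset":[0,0,0],"twist":0}]' 0.025 40 >/dev/null
python3 to.py .6415 .001 -.020 87.7
python3 -m pendant '[{"offset":[0,0,0],"twist":0},{"offset":[0,0,-0.01],"twist":0},{"offset":[0,0,-0.03],"twist":0},{"offset":[0,0,-0.04],"twist":0},{"offset":[0,0,-0.02],"twist":0}]' >/dev/null
python3 -m pendant '[{"offset":[0,0,0],"twist":0},{"offset":[0,0,0],"twist":0}]' >/dev/null
python3 to.py .6453 -.2418 .08 78.9
```

```text
clock 16.0 pos [ 0.6421  0.0009 -0.02  ] th 87.7 | offset [ 0.0001 -0.0006  0.    ] twist 0.0001 w 0.0700 F [-0.2 -0.4 -0.9] grip 0 tilt [ 2.e-04 -0.e+00 -1.e+00]
clock 16.5 pos [ 0.6423  0.0008 -0.0199] th 87.7 | offset [ 0.0001 -0.0008  0.0001] twist 0.0001 w 0.0347 F [0.6 0.1 2.1] grip 40 tilt [ 7.e-04 -1.e-04 -1.e+00]
clock 17.2 pos [0.6413 0.001  0.0788] th 87.7 | offset [-0.2424  0.0137 -0.0012] twist 0.1537 w 0.0348 F [-0.1 -0.4 -3.1] grip 40 tilt [-1.8e-03  3.0e-04 -1.0e+00]
```

```bash

python3 -m pendant '[{"offset":[-0.015,0.001,0],"twist":0},{"offset":[-0.03,0.002,0],"twist":0},{"offset":[-0.035,0.002,0],"twist":0},{"offset":[-0.035,0.002,0],"twist":0},{"offset":[-0.035,0.002,0],"twist":0}]' >/dev/null
python3 -m pendant '[{"offset":[-0.035,0.002,0],"twist":0},{"offset":[-0.035,0.002,0],"twist":0},{"offset":[-0.022,0.001,0],"twist":0},{"offset":[0,0,0],"twist":0.077},{"offset":[0,0,0],"twist":0.077}]' >/dev/null
python3 -m pendant '[{"offset":[0,0,0],"twist":0},{"offset":[0,0,0],"twist":0},{"offset":[0,0,0],"twist":0}]' >/dev/null
python3 to.py .6453 -.2420 -.019 78.9
```

```text
clock 18.5 pos [ 0.646  -0.2416  0.0792] th 79.0 | offset [-0.0006 -0.0006  0.0982] twist 0.0012 w 0.0351 F [-0.3  0.1 -2.5] grip 41 tilt [-9.e-04  4.e-04 -1.e+00]
```

```bash

python3 -m pendant '[{"offset":[0,0,0.02],"twist":0},{"offset":[0,0,0.03],"twist":0},{"offset":[0,0,0.025],"twist":0},{"offset":[0,0,0.012],"twist":0},{"offset":[0,0,0],"twist":0}]' >/dev/null
python3 -m pendant '[{"offset":[0,0,0],"twist":0},{"offset":[0,0,0],"twist":0},{"offset":[0,0,0],"twist":0}]' >/dev/null
python3 to.py .6453 -.2420 -.0195 78.9
```

```text
clock 19.3 pos [ 0.6469 -0.2418 -0.0057] th 78.9 | offset [-0.0005 -0.0016  0.0138] twist -0.0001 w 0.0348 F [ 0.7  0.  -2.3] grip 41 tilt [ 0.0018 -0.0011 -1.    ]
```

```bash

python3 -m pendant '[{"offset":[0,-0.001,0.004],"twist":0},{"offset":[0,0,0.004],"twist":0},{"offset":[0,0,0.0],"twist":0},{"offset":[0,0,0],"twist":0},{"offset":[0,0,0],"twist":0}]' >/dev/null
python3 to.py .6453 -.2420 -.0195 78.9
```

```text
clock 19.8 pos [ 0.6455 -0.2414 -0.015 ] th 78.9 | offset [-0.0006 -0.      0.0045] twist -0.0003 w 0.0350 F [ 1.2 -0.4 -2.7] grip 41 tilt [ 2.e-04 -1.e-04 -1.e+00]
```

```bash

python3 -m pendant '[{"offset":[0,0,0.003],"twist":0},{"offset":[0,0,0.0015],"twist":0},{"offset":[0,0,0.0],"twist":0},{"offset":[0,0,0],"twist":0},{"offset":[0,0,0],"twist":0}]' >/dev/null
python3 to.py .6453 -.2420 -.0195 78.9
python3 -m pendant '[{"offset":[0,0,0],"twist":0},{"offset":[0,0,0],"twist":0},{"offset":[0,0,0],"twist":0},{"offset":[0,0,0],"twist":0}]' 0.07 >/dev/null
python3 -m pendant '[{"offset":[0,0,-0.02],"twist":0},{"offset":[0,0,-0.03],"twist":0},{"offset":[0,0,-0.04],"twist":0},{"offset":[0,0,-0.02],"twist":0},{"offset":[0,0,0],"twist":0}]' >/dev/null
python3 to.py .455 -.1716 .08 90
```

```text
clock 20.3 pos [ 0.6453 -0.2413 -0.0197] th 78.9 | offset [-0.0007  0.0001 -0.0002] twist -0.0003 w 0.0348 F [ 0.3  0.2 -2.3] grip 41 tilt [-1.e-04  1.e-04 -1.e+00]
clock 21.2 pos [ 0.6469 -0.2421  0.0943] th 78.9 | offset [ 0.0322 -0.2019  0.013 ] twist -0.1939 w 0.0700 F [ 0.7 -0.2 -0.5] grip 0 tilt [ 0.0058 -0.0033 -1.    ]
```

```bash

python3 -m pendant '[{"offset":[0.003,-0.02,0],"twist":0},{"offset":[0.005,-0.035,0],"twist":0},{"offset":[0.006,-0.04,0],"twist":0},{"offset":[0.006,-0.04,0],"twist":0},{"offset":[0.006,-0.035,0],"twist":0}]' >/dev/null
python3 -m pendant '[{"offset":[0.006,-0.032,0],"twist":0},{"offset":[0,0,0.015],"twist":0},{"offset":[0,0,0],"twist":0},{"offset":[0,0,0],"twist":0}]' >/dev/null
python3 to.py .4542 -.1716 -.016 79
cat > chk.py <<'E'
from h import *
import sys
a,d=look("top",sys.argv[1]);P=zmap("top",d);hsv=cv2.cvtColor(a,cv2.COLOR_BGR2HSV)
M={"handle":(.6444,-.2418,78.9),"clamp":(.4519,-.168,94.9),"sleeve":(.4741,.1715,78.8),"drift":(.6419,-.0077,80.5)}
H={"handle":(.041,.046,.035),"clamp":(.035,.045,.07),"sleeve":(.051,.056,.05),"drift":(.043,.048,.04)}
for k in sys.argv[2:]:
    x,y,t=M[k];lo,zc,r=H[k]
    try: r_=part(a,d,P,x,y,r,lo,.07,zc)
    except Exception as e: print(k,e);continue
    print(k,"mat",x,y,t,"part",r_)
    if k=="handle":
        dd=np.hypot(P[...,0]-x,P[...,1]-y); m=(d>0)&(P[...,2]>.022)&(P[...,2]<.06)&(dd<.072)
        al=abs((P[...,0]-x)*np.cos(np.radians(t))+(P[...,1]-y)*np.sin(np.radians(t)))
        l=cv2.fitLine((P[m&(al>.024)][:,:2]*1000).astype(np.float32),cv2.DIST_L2,0,.01,.01).ravel();print("  axis",np.degrees(np.arctan2(l[1],l[0]))%180,l[2:])
E
python3 chk.py t4 handle
```

```text
clock 22.1 pos [ 0.4534 -0.171   0.0751] th 78.9 | offset [-0.0005  0.001   0.0911] twist -0.0020 w 0.0697 F [ 0.5 -1.1  0.3] grip 0 tilt [-7.e-04  5.e-04 -1.e+00]
handle mat 0.6444 -0.2418 78.9 part (251, (array([ 643. , -239.7]), array([32.3, 35.7]), 90.3), array([ 643.2, -239.8]), 36.5)
  axis 78.63167 [ 641.6281  -239.65866]
```

```bash

python3 -m pendant '[{"offset":[-0.0015,0.0008,0.02],"twist":0},{"offset":[0,0,0.03],"twist":0},{"offset":[0,0,0.02],"twist":0},{"offset":[0,0,0.01],"twist":0},{"offset":[0,0,0],"twist":0}]' >/dev/null
python3 -m pendant '[{"offset":[0,0,0],"twist":0},{"offset":[0,0,0],"twist":0},{"offset":[0,0,0],"twist":0}]' >/dev/null
python3 to.py .4540 -.1728 -.016 79
```

```text
clock 22.9 pos [ 0.4543 -0.1729 -0.0038] th 78.9 | offset [ 0.     -0.0003  0.0122] twist -0.0020 w 0.0699 F [ 0.7  0.4 -1. ] grip 0 tilt [ 1.3e-03 -9.0e-04 -1.0e+00]
```

```bash

python3 -m pendant '[{"offset":[0,0,0.006],"twist":0},{"offset":[0,0,0.005],"twist":0},{"offset":[0,0,0],"twist":0},{"offset":[0,0,0],"twist":0},{"offset":[0,0,0],"twist":0}]' >/dev/null
python3 to.py .4540 -.1728 -.016 79
python3 -m pendant '[{"offset":[0,0,0],"twist":0},{"offset":[0,0,0],"twist":0},{"offset":[0,0,0],"twist":0},{"offset":[0,0,0],"twist":0},{"offset":[0,0,0],"twist":0}]' 0.035 40 >/dev/null
python3 to.py .4540 -.1728 -.016 79
```

```text
clock 23.4 pos [ 0.4539 -0.1726 -0.0156] th 78.9 | offset [-0.0001  0.0002  0.0004] twist -0.0020 w 0.0698 F [0.3 0.8 0.1] grip 0 tilt [ 0. -0. -1.]
clock 23.9 pos [ 0.4541 -0.1727 -0.0151] th 78.9 | offset [-0.0001 -0.0001  0.0009] twist -0.0020 w 0.0419 F [-1.5  1.2  5.9] grip 40 tilt [ 7.e-04 -4.e-04 -1.e+00]
```

```bash

python3 -m pendant '[{"offset":[0,0,-0.005],"twist":0},{"offset":[0,0,-0.015],"twist":0},{"offset":[0,0,-0.03],"twist":0},{"offset":[0,0,-0.03],"twist":0},{"offset":[0,0,-0.015],"twist":0}]' - 60 >/dev/null
python3 -m pendant '[{"offset":[0,0,0],"twist":0},{"offset":[0,0,0],"twist":0},{"offset":[0,0,0],"twist":0}]' >/dev/null
python3 to.py .6446 -.0078 .08 79
python3 - <<'E'
from h import *
a,d=look("scene","s4")
cv2.imwrite("pics/s4.png",cv2.resize(a[200:340,140:300],(640,560),interpolation=cv2.INTER_CUBIC))
E
```

```text
clock 24.8 pos [ 0.4531 -0.1721  0.0781] th 78.9 | offset [ 0.1982  0.1562 -0.002 ] twist -0.0020 w 0.0411 F [-0.1  0.6 -2.5] grip 61 tilt [-0.0021  0.0014 -1.    ]
```

View pics/s4.png

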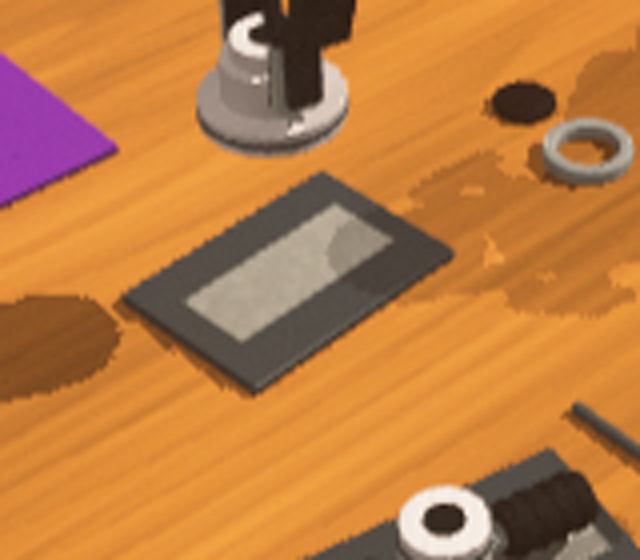

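The drift hangs level in the gripper (flange at 270,110), and the clamp mat below it is now clear.

```bash

python3 -m pendant '[{"offset":[0.015,0.012,0],"twist":0},{"offset":[0.027,0.021,0],"twist":0},{"offset":[0.03,0.024,0],"twist":0},{"offset":[0.03,0.024,0],"twist":0},{"offset":[0.03,0.024,0],"twist":0}]' >/dev/null
python3 -m pendant '[{"offset":[0.03,0.024,0],"twist":0},{"offset":[0.022,0.017,0],"twist":0},{"offset":[0.014,0.0105,0],"twist":0},{"offset":[0,0,0],"twist":0},{"offset":[0,0,0],"twist":0}]' >/dev/null
python3 to.py .6446 -.0078 -.0145 79
python3 -m pendant '[{"offset":[0,0,0.02],"twist":0},{"offset":[0,0,0.03],"twist":0},{"offset":[0,0,0.02],"twist":0},{"offset":[0,0,0.01],"twist":0},{"offset":[0,0,0],"twist":0}]' >/dev/null
python3 -m pendant '[{"offset":[0,0,0],"twist":0},{"offset":[0,0,0],"twist":0},{"offset":[0,0,0],"twist":0}]' >/dev/null
python3 to.py .6446 -.0078 -.0145 79
```

```text
clock 25.8 pos [ 0.6449 -0.0085  0.0781] th 78.9 | offset [ 0.0007 -0.0002  0.0926] twist -0.0016 w 0.0408 F [ 0.  -0.8 -2.2] grip 62 tilt [-2.2e-03  2.0e-04 -1.0e+00]
clock 26.6 pos [ 6.461e-01 -8.600e-03  5.000e-04] th 78.9 | offset [ 0.0005 -0.0016  0.015 ] twist -0.0021 w 0.0411 F [ 0.4  0.4 -3. ] grip 62 tilt [ 1.7e-03 -3.0e-04 -1.0e+00]
```

```bash

python3 -m pendant '[{"offset":[0.0006,-0.0007,0.006],"twist":0},{"offset":[0,0,0.006],"twist":0},{"offset":[0,0,0.002],"twist":0},{"offset":[0,0,0],"twist":0},{"offset":[0,0,0],"twist":0}]' >/dev/null
python3 -m pendant '[{"offset":[0,0,0.001],"twist":0},{"offset":[0,0,0],"twist":0},{"offset":[0,0,0],"twist":0}]' >/dev/null
python3 to.py .6446 -.0078 -.0150 79
```

```text
clock 27.4 pos [ 0.645  -0.0077 -0.0149] th 78.9 | offset [-0.0001 -0.0004  0.0001] twist -0.0020 w 0.0412 F [-4.2 -0.1  5.4] grip 63 tilt [ 0.e+00 -1.e-04 -1.e+00]
```

Contact with the mat. Release, rise, and go to the clamp.

```bash

python3 -m pendant '[{"offset":[0,0,0],"twist":0},{"offset":[0,0,0],"twist":0},{"offset":[0,0,0],"twist":0},{"offset":[0,0,0],"twist":0}]' 0.07 >/dev/null
python3 -m pendant '[{"offset":[0,0,-0.02],"twist":0},{"offset":[0,0,-0.03],"twist":0},{"offset":[0,0,-0.04],"twist":0},{"offset":[0,0,-0.01],"twist":0},{"offset":[0,0,0],"twist":0}]' >/dev/null
python3 to.py .4727 .1748 .08 86.3
```

```text
clock 28.3 pos [ 0.6459 -0.0079  0.0861] th 78.9 | offset [ 0.1459 -0.2052  0.0054] twist -0.1294 w 0.0700 F [ 0.2 -0.5 -1. ] grip 0 tilt [ 3.5e-03 -7.0e-04 -1.0e+00]
```

```bash

python3 -m pendant '[{"offset":[0.015,-0.02,0],"twist":0},{"offset":[0.025,-0.035,0],"twist":0},{"offset":[0.027,-0.039,0],"twist":0},{"offset":[0.027,-0.039,0],"twist":0},{"offset":[0.027,-0.038,0],"twist":0}]' >/dev/null
python3 -m pendant '[{"offset":[0.025,-0.034,0],"twist":0},{"offset":[0,0,0],"twist":-0.065},{"offset":[0,0,0],"twist":-0.065},{"offset":[0,0,0],"twist":0},{"offset":[0,0,0],"twist":0}]' >/dev/null
python3 to.py .4727 .1748 -.018 86.3
python3 chk.py t5 handle drift
```

```text
clock 29.3 pos [0.4715 0.1749 0.0834] th 86.2 | offset [1.000e-04 1.300e-03 1.014e-01] twist -0.0014 w 0.0699 F [-0.1  0.2 -0.8] grip 0 tilt [-1.7e-03 -2.0e-04 -1.0e+00]
handle mat 0.6444 -0.2418 78.9 part (248, (array([ 642.5, -239.3]), array([33.7, 35.6]), 135.5), array([ 642.4, -240. ]), 36.8)
  axis 78.75923 [ 641.9068 -238.9661]
drift mat 0.6419 -0.0077 80.5 part (227, (array([643.,  -7.]), array([31.9, 32.3]), 0.5), array([642.8,  -7.1]), 34.2)
```

```bash

python3 -m pendant '[{"offset":[0,0.0005,0.02],"twist":0},{"offset":[0,0,0.03],"twist":0},{"offset":[0,0,0.025],"twist":0},{"offset":[0,0,0.015],"twist":0},{"offset":[0,0,0],"twist":0}]' >/dev/null
python3 -m pendant '[{"offset":[0,0,0.006],"twist":0},{"offset":[0,0,0.003],"twist":0},{"offset":[0,0,0],"twist":0},{"offset":[0,0,0],"twist":0}]' >/dev/null
python3 to.py .4727 .1748 -.018 86.3
python3 -m pendant '[{"offset":[0,0,0],"twist":0},{"offset":[0,0,0],"twist":0},{"offset":[0,0,0],"twist":0},{"offset":[0,0,0],"twist":0},{"offset":[0,0,0],"twist":0}]' 0.022 50 >/dev/null
python3 to.py .4727 .1748 -.018 86.3
python3 -m pendant '[{"offset":[0,0,-0.01],"twist":0},{"offset":[0,0,-0.02],"twist":0},{"offset":[0,0,-0.03],"twist":0},{"offset":[0,0,-0.03],"twist":0},{"offset":[0,0,-0.01],"twist":0}]' >/dev/null
python3 -m pendant '[{"offset":[0,0,0],"twist":0},{"offset":[0,0,0],"twist":0},{"offset":[0,0,0],"twist":0}]' >/dev/null
python3 to.py .4530 -.1697 .08 94.9
```

```text
clock 30.2 pos [ 0.4727  0.175  -0.0142] th 86.3 | offset [-0.0002 -0.      0.0038] twist 0.0004 w 0.0696 F [ 0.4  0.1 -0.3] grip 0 tilt [ 7.e-04  1.e-04 -1.e+00]
clock 30.8 pos [ 0.4728  0.175  -0.0141] th 86.3 | offset [-0.0003 -0.0001  0.0039] twist 0.0005 w 0.0331 F [-1.  -0.3  4.6] grip 51 tilt [ 8.e-04  1.e-04 -1.e+00]
clock 31.6 pos [0.4716 0.1749 0.0839] th 86.3 | offset [-0.345   0.0035  0.004 ] twist -0.1496 w 0.0329 F [ 0.1  0.7 -3.7] grip 50 tilt [-2.9e-03 -3.0e-04 -1.0e+00]
```

```bash

python3 -m pendant '[{"offset":[-0.015,0,0],"twist":0},{"offset":[-0.03,0.0005,0],"twist":0},{"offset":[-0.04,0.0005,0],"twist":0},{"offset":[-0.04,0.0005,0],"twist":0},{"offset":[-0.04,0.0005,0],"twist":0}]' >/dev/null
python3 -m pendant '[{"offset":[-0.04,0.0005,0],"twist":0},{"offset":[-0.04,0.0005,0],"twist":0},{"offset":[-0.04,0.0005,0],"twist":0},{"offset":[-0.035,0,0],"twist":0},{"offset":[-0.025,0,0],"twist":0}]' >/dev/null
python3 -m pendant '[{"offset":[0,0,0],"twist":-0.075},{"offset":[0,0,0],"twist":-0.075},{"offset":[0,0,0],"twist":0},{"offset":[0,0,0],"twist":0}]' >/dev/null
python3 to.py .4530 -.1695 -.014 94.9
python3 -m pendant '[{"offset":[0,0,0.02],"twist":0},{"offset":[0,0,0.03],"twist":0},{"offset":[0,0,0.02],"twist":0},{"offset":[0,0,0.01],"twist":0},{"offset":[0,0,0],"twist":0}]' >/dev/null
python3 -m pendant '[{"offset":[0,0,0],"twist":0},{"offset":[0,0,0],"twist":0},{"offset":[0,0,0],"twist":0}]' >/dev/null
python3 to.py .4530 -.1695 -.014 94.9
```

```text
clock 33.0 pos [ 0.4536 -0.1692  0.0847] th 94.8 | offset [-0.0003 -0.0005  0.0987] twist -0.0013 w 0.0331 F [-0.6 -0.5 -4. ] grip 50 tilt [-1.1e-03  8.0e-04 -1.0e+00]
clock 33.8 pos [ 0.4544 -0.1698  0.0062] th 94.9 | offset [ 0.0004 -0.0014  0.0202] twist 0.0004 w 0.0332 F [ 0.7  0.8 -3.7] grip 50 tilt [ 1.3e-03 -9.0e-04 -1.0e+00]
```

```bash

python3 -m pendant '[{"offset":[0,-0.0006,0.008],"twist":0},{"offset":[0,0,0.006],"twist":0},{"offset":[0,0,0.004],"twist":0},{"offset":[0,0,0],"twist":0},{"offset":[0,0,0],"twist":0}]' >/dev/null
python3 -m pendant '[{"offset":[0,0,0.002],"twist":0},{"offset":[0,0,0],"twist":0},{"offset":[0,0,0],"twist":0},{"offset":[0,0,0],"twist":0}]' >/dev/null
python3 to.py .4530 -.1695 -.014 94.9
```

```text
clock 34.6 pos [ 0.4536 -0.1698 -0.0141] th 94.9 | offset [ 0.0003 -0.0006 -0.0001] twist 0.0006 w 0.0334 F [-1.3  0.1  5.4] grip 51 tilt [ 8.e-04 -5.e-04 -1.e+00]
```

Down. Release, rise, and go to the sleeve in the tray.

```bash

python3 -m pendant '[{"offset":[0,0,0],"twist":0},{"offset":[0,0,0],"twist":0},{"offset":[0,0,0],"twist":0},{"offset":[0,0,0],"twist":0}]' 0.07 >/dev/null
python3 -m pendant '[{"offset":[0,0,-0.02],"twist":0},{"offset":[0,0,-0.03],"twist":0},{"offset":[0,0,-0.04],"twist":0},{"offset":[0,0,-0.01],"twist":0},{"offset":[0,0,0],"twist":0}]' >/dev/null
python3 to.py .6434 .2531 .09 94.9
```

```text
clock 35.5 pos [ 0.454  -0.17    0.0865] th 94.9 | offset [ 0.4052  0.2251 -0.0037] twist 0.0006 w 0.0699 F [-0.5 -0.6 -0.4] grip 0 tilt [ 0.0025 -0.0018 -1.    ]
```

```bash

python3 -m pendant '[{"offset":[0.02,0.011,0],"twist":0},{"offset":[0.035,0.0195,0],"twist":0},{"offset":[0.04,0.0222,0],"twist":0},{"offset":[0.04,0.0222,0],"twist":0},{"offset":[0.04,0.0222,0],"twist":0}]' >/dev/null
python3 -m pendant '[{"offset":[0.04,0.0222,0],"twist":0},{"offset":[0.04,0.0222,0],"twist":0},{"offset":[0.04,0.0222,0],"twist":0},{"offset":[0.04,0.0222,0],"twist":0},{"offset":[0.04,0.0222,0],"twist":0}]' >/dev/null
python3 -m pendant '[{"offset":[0.02,0.0111,0],"twist":0},{"offset":[0.01,0.006,0],"twist":0},{"offset":[0,0,0],"twist":0},{"offset":[0,0,0],"twist":0}]' >/dev/null
python3 to.py .6434 .2531 -.017 94.9
python3 chk.py t6 clamp handle drift
python3 - <<'E'
from h import *
b=np.load("t6.npz")["im"]
cv2.imwrite("pics/t6.png",cv2.resize(b[75:245,230:450],(792,600),interpolation=cv2.INTER_CUBIC))
E
```

```text
clock 37.0 pos [0.6422 0.2527 0.0836] th 94.9 | offset [0.0003 0.0014 0.1006] twist 0.0004 w 0.0703 F [ 0.  -0.4 -0.2] grip 0 tilt [-2.4e-03 -7.0e-04 -1.0e+00]
clamp mat 0.4519 -0.168 94.9 part (776, (array([ 452. , -168.9]), array([33.9, 90. ]), 94.7), array([ 452.5, -168.4]), 92.3)
handle mat 0.6444 -0.2418 78.9 part (248, (array([ 643. , -239.7]), array([33.9, 34.1]), 134.6), array([ 642.8, -240. ]), 36.2)
  axis 78.69812 [ 641.8809  -238.93707]
drift mat 0.6419 -0.0077 80.5 part (228, (array([643.,  -7.]), array([31.9, 32.3]), 0.5), array([642.8,  -7.3]), 34.0)
```

View pics/t6.png

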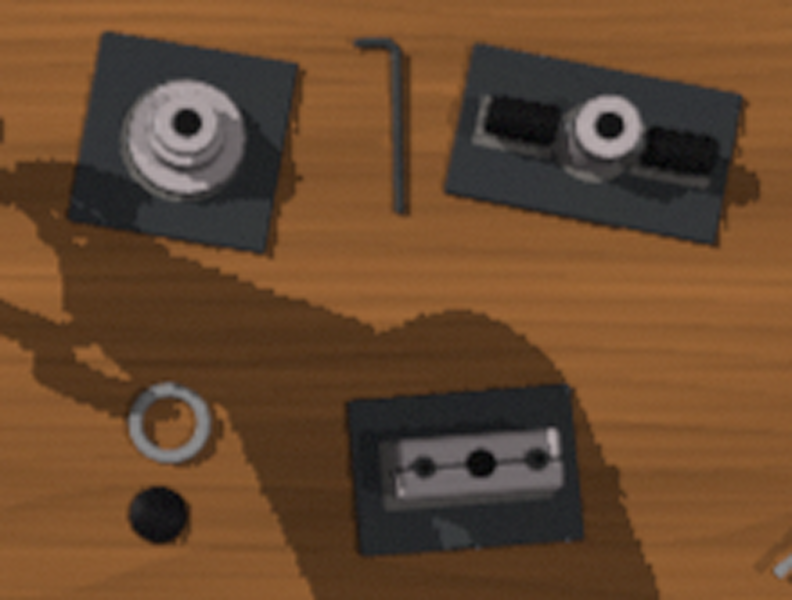

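The picture shows the drift centred on its mat (185,130) and the clamp lined up on its rectangle (480,462). The handle, at (610,125), sits 2–3 mm to the left. I'll move the sleeve first and then mend the handle.

```bash

python3 -m pendant '[{"offset":[0,0,0.02],"twist":0},{"offset":[0,0,0.03],"twist":0},{"offset":[0,0,0.025],"twist":0},{"offset":[0,0,0.015],"twist":0},{"offset":[0,0,0],"twist":0}]' >/dev/null
python3 -m pendant '[{"offset":[0,0,0.006],"twist":0},{"offset":[0,0,0.003],"twist":0},{"offset":[0,0,0],"twist":0},{"offset":[0,0,0],"twist":0}]' >/dev/null
python3 to.py .6434 .2531 -.017 94.9
python3 -m pendant '[{"offset":[0,0,0],"twist":0},{"offset":[0,0,0],"twist":0},{"offset":[0,0,0],"twist":0},{"offset":[0,0,0],"twist":0},{"offset":[0,0,0],"twist":0}]' 0.03 40 >/dev/null
python3 to.py .6434 .2531 -.017 94.9
python3 -m pendant '[{"offset":[0,0,-0.01],"twist":0},{"offset":[0,0,-0.02],"twist":0},{"offset":[0,0,-0.03],"twist":0},{"offset":[0,0,-0.03],"twist":0},{"offset":[0,0,-0.01],"twist":0}]' >/dev/null
python3 -m pendant '[{"offset":[0,0,0],"twist":0},{"offset":[0,0,0],"twist":0},{"offset":[0,0,0],"twist":0}]' >/dev/null
python3 to.py .4753 .1732 .08 94.9
```

```text
clock 37.9 pos [ 0.6432  0.2534 -0.0129] th 94.9 | offset [-0.0003  0.0002  0.0041] twist 0.0005 w 0.0702 F [ 0.3 -1.   0.6] grip 0 tilt [ 1.e-03  2.e-04 -1.e+00]
clock 38.4 pos [ 0.6433  0.2534 -0.013 ] th 94.9 | offset [-0.0003  0.0001  0.004 ] twist 0.0005 w 0.0407 F [0.7 0.5 4.9] grip 41 tilt [ 1.2e-03  2.0e-04 -1.0e+00]
clock 39.2 pos [0.642  0.2531 0.0843] th 94.9 | offset [-0.0653 -0.1729  0.0049] twist 0.0004 w 0.0406 F [-0.  -0.8 -0.6] grip 41 tilt [-3.2e-03 -7.0e-04 -1.0e+00]
```

```bash
python3 - <<'E'
from h import *
im,d=look("top","t7");P=zmap("top",d);hsv=cv2.cvtColor(im,cv2.COLOR_BGR2HSV)
uu,vv=np.meshgrid(np.arange(560),np.arange(420));g=cast("top",np.c_[uu.ravel(),vv.ravel()],.006)[:,:2].reshape(420,560,2)
near=np.hypot(g[...,0]-.4741,g[...,1]-.1715)<.03
m=near&(hsv[...,2]>85)
print(m.sum(),hsv[near][:,2].min(),np.percentile(hsv[near][:,2],[10,50,90]))
q=(g[m]*1000).astype(np.float32);print("ring",cv2.minEnclosingCircle(q),q.mean(0))
near=np.hypot(g[...,0]-.4741,g[...,1]-.1715)<.075
m=near&(hsv[...,1]<100);n,l,st,_=cv2.connectedComponentsWithStats(m.astype(np.uint8));q=l==1+np.argmax(st[1:,4]);print("mat",rect(g[q]))
E
python3 -m pendant '[{"offset":[-0.008,-0.02,0],"twist":0},{"offset":[-0.012,-0.033,0],"twist":0},{"offset":[-0.013,-0.034,0],"twist":0},{"offset":[-0.013,-0.034,0],"twist":0},{"offset":[-0.011,-0.032,0],"twist":0}]' >/dev/null
python3 -m pendant '[{"offset":[-0.0083,-0.02,0],"twist":0},{"offset":[0,0,0],"twist":0},{"offset":[0,0,0],"twist":0},{"offset":[0,0,0],"twist":0}]' >/dev/null
python3 to.py .4753 .1732 -.010 94.9
python3 -m pendant '[{"offset":[0,0,0.02],"twist":0},{"offset":[0,0,0.03],"twist":0},{"offset":[0,0,0.02],"twist":0},{"offset":[0,0,0.01],"twist":0},{"offset":[0,0,0],"twist":0}]' >/dev/null
python3 -m pendant '[{"offset":[0,0,0],"twist":0},{"offset":[0,0,0],"twist":0},{"offset":[0,0,0],"twist":0}]' >/dev/null
python3 to.py .4753 .1732 -.010 94.9
```

```text
269 54 [ 57.   67.5 112. ]
ring ((474.17999267578125, 171.96112060546875), 24.00481605529785) [473.94058 172.17297]
mat (array([473.9, 171.5]), array([90.3, 91.7]), 78.9)
clock 40.1 pos [0.4767 0.1736 0.0862] th 94.9 | offset [-0.0002 -0.0015  0.0962] twist 0.0005 w 0.0408 F [-0.   0.2 -2.2] grip 41 tilt [ 1.e-04  0.e+00 -1.e+00]
clock 41.0 pos [0.4767 0.1735 0.0072] th 94.9 | offset [-0.0001 -0.0014  0.0172] twist 0.0005 w 0.0408 F [-0.2  0.  -0.3] grip 41 tilt [ 1.6e-03  2.0e-04 -1.0e+00]
```

```bash

python3 -m pendant '[{"offset":[0,-0.001,0.006],"twist":0},{"offset":[0,0,0.006],"twist":0},{"offset":[0,0,0.003],"twist":0},{"offset":[0,0,0],"twist":0},{"offset":[0,0,0],"twist":0}]' >/dev/null
python3 -m pendant '[{"offset":[0,0,0.002],"twist":0},{"offset":[0,0,0],"twist":0},{"offset":[0,0,0],"twist":0},{"offset":[0,0,0],"twist":0}]' >/dev/null
python3 to.py .4753 .1732 -.010 94.9
python3 -m pendant '[{"offset":[0,0,0],"twist":0},{"offset":[0,0,0],"twist":0},{"offset":[0,0,0],"twist":0},{"offset":[0,0,0],"twist":0}]' 0.07 >/dev/null
python3 -m pendant '[{"offset":[0,0,-0.02],"twist":0},{"offset":[0,0,-0.03],"twist":0},{"offset":[0,0,-0.04],"twist":0},{"offset":[0,0,-0.01],"twist":0},{"offset":[0,0,0],"twist":0}]' >/dev/null
python3 to.py .6450 -.2413 .085 78.9
```

```text
clock 41.9 pos [ 0.4755  0.1733 -0.0101] th 94.9 | offset [-0.0001 -0.0002 -0.0001] twist 0.0006 w 0.0410 F [-1.5  0.1  5.1] grip 41 tilt [ 9.e-04  1.e-04 -1.e+00]
clock 42.8 pos [0.4759 0.1734 0.0906] th 94.9 | offset [-0.4277  0.1328  0.006 ] twist 0.2798 w 0.0703 F [-0.3 -0.  -0.4] grip 0 tilt [ 3.1e-03  3.0e-04 -1.0e+00]
```

```bash

python3 -m pendant '[{"offset":[-0.02,0.006,0],"twist":0},{"offset":[-0.036,0.011,0],"twist":0},{"offset":[-0.036,0.0112,0],"twist":0},{"offset":[-0.036,0.0112,0],"twist":0},{"offset":[-0.036,0.0112,0],"twist":0}]' >/dev/null
python3 -m pendant '[{"offset":[-0.036,0.0112,0],"twist":0},{"offset":[-0.036,0.0112,0],"twist":0},{"offset":[-0.036,0.0112,0],"twist":0},{"offset":[-0.036,0.0112,0],"twist":0},{"offset":[-0.036,0.0112,0],"twist":0}]' >/dev/null
python3 -m pendant '[{"offset":[-0.036,0.0112,0],"twist":0},{"offset":[-0.036,0.0112,0],"twist":0},{"offset":[-0.012,0.0038,0],"twist":0},{"offset":[0,0,0],"twist":0.1},{"offset":[0,0,0],"twist":0.1}]' >/dev/null
python3 -m pendant '[{"offset":[0,0,0],"twist":0.08},{"offset":[0,0,0],"twist":0},{"offset":[0,0,0],"twist":0}]' >/dev/null
python3 to.py .6450 -.2413 -.019 78.9
python3 chk.py t8 sleeve clamp drift
```

```text
clock 44.5 pos [ 0.6438 -0.2415  0.0879] th 79.0 | offset [0.0003 0.0014 0.1069] twist 0.0019 w 0.0702 F [ 0.5 -0.8 -0.5] grip 0 tilt [-0.0019  0.0011 -1.    ]
sleeve mat 0.4741 0.1715 78.8 part (0, (array([0., 0.]), array([0., 0.]), 90.0), array([0., 0.]), 0.0)
clamp mat 0.4519 -0.168 94.9 part (0, (array([0., 0.]), array([0., 0.]), 90.0), array([0., 0.]), 0.0)
drift mat 0.6419 -0.0077 80.5 part (227, (array([642. ,  -7.1]), array([31.9, 34.3]), 0.5), array([642.2,  -7.2]), 34.9)
```

```bash
python3 - <<'E'
from h import *
b=np.load("t8.npz")["im"];a,d=look("scene","s8")
cv2.imwrite("pics/t8.png",np.hstack([cv2.resize(b[150:250,130:230],(400,400)),cv2.resize(a[165:245,290:370],(400,400))]))
P=zmap("top",np.load("t8.npz")["d"])
print(np.round(P[188:204:3,180:200:3,2],3))
E
```

```text
[[0.57  0.57  0.569 0.568 0.566 0.567 0.564]
 [0.571 0.571 0.57  0.569 0.568 0.567 0.566]
 [0.572 0.571 0.572 0.571 0.57  0.569 0.569]
 [0.574 0.574 0.574 0.572 0.572 0.569 0.571]
 [0.574 0.573 0.573 0.572 0.572 0.572 0.571]
 [0.575 0.574 0.575 0.575 0.573 0.575 0.571]]
```

View pics/t8.png

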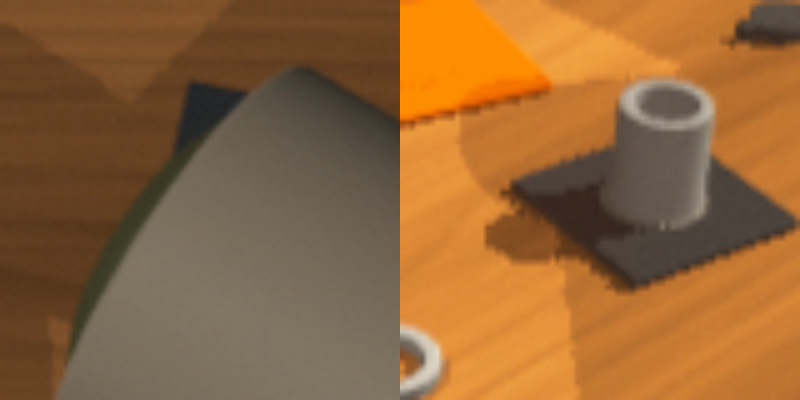

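The sleeve stands upright on its mat, at (660,150) in the right half; in the top view only the arm was covering it. Now I'll mend the handle by about (+2.0, −2.6) mm.

```bash

python3 -m pendant '[{"offset":[0,0.001,0.02],"twist":0},{"offset":[0,0,0.03],"twist":0},{"offset":[0,0,0.03],"twist":0},{"offset":[0,0,0.015],"twist":0},{"offset":[0,0,0],"twist":0}]' >/dev/null
python3 -m pendant '[{"offset":[0,0,0.006],"twist":0},{"offset":[0,0,0.004],"twist":0},{"offset":[0,0,0],"twist":0},{"offset":[0,0,0],"twist":0}]' >/dev/null
python3 to.py .6450 -.2413 -.019 78.9
python3 -m pendant '[{"offset":[0,0,0],"twist":0},{"offset":[0,0,0],"twist":0},{"offset":[0,0,0],"twist":0},{"offset":[0,0,0],"twist":0},{"offset":[0,0,0],"twist":0}]' 0.025 40 >/dev/null
python3 to.py .6450 -.2413 -.019 78.9
python3 -m pendant '[{"offset":[0,0,-0.006],"twist":0},{"offset":[-0.0022,0.0025,0],"twist":0},{"offset":[0,0,0],"twist":0},{"offset":[0,0,0],"twist":0},{"offset":[0,0,0],"twist":0}]' >/dev/null
python3 to.py .6470 -.2440 -.019 78.9
```

```text
clock 45.5 pos [ 0.6455 -0.2421 -0.0149] th 78.9 | offset [ 0.0007 -0.0006  0.0041] twist -0.0002 w 0.0697 F [ 1.  -0.6  1.1] grip 0 tilt [ 8.e-04 -5.e-04 -1.e+00]
clock 46.0 pos [ 0.6454 -0.2421 -0.0151] th 78.9 | offset [ 0.0007 -0.0005  0.0039] twist -0.0002 w 0.0344 F [-2.1  0.3  5.2] grip 40 tilt [ 5.e-04 -4.e-04 -1.e+00]
clock 46.5 pos [ 0.647  -0.2444 -0.01  ] th 78.9 | offset [ 0.0004 -0.0001  0.009 ] twist -0.0003 w 0.0347 F [ 0.1  0.2 -2.5] grip 40 tilt [-6.e-04  4.e-04 -1.e+00]
```

```bash

python3 -m pendant '[{"offset":[0,0.0004,0.003],"twist":0},{"offset":[0,0,0.002],"twist":0},{"offset":[0,0,0.001],"twist":0},{"offset":[0,0,0],"twist":0},{"offset":[0,0,0],"twist":0}]' >/dev/null
python3 to.py .6474 -.2447 -.0152 78.9
python3 -m pendant '[{"offset":[0,0,0],"twist":0},{"offset":[0,0,0],"twist":0},{"offset":[0,0,0],"twist":0},{"offset":[0,0,0],"twist":0}]' 0.07 >/dev/null
python3 -m pendant '[{"offset":[0,0,-0.02],"twist":0},{"offset":[0,0,-0.03],"twist":0},{"offset":[0,0,-0.04],"twist":0},{"offset":[0,0,-0.03],"twist":0},{"offset":[0,0,0],"twist":0}]' >/dev/null
python3 -m pendant '[{"offset":[0.02,-0.02,0],"twist":0},{"offset":[0.04,-0.025,0],"twist":0},{"offset":[0.04,-0.03,0],"twist":0},{"offset":[0.04,-0.03,0],"twist":0},{"offset":[0.04,-0.03,0],"twist":0}]' >/dev/null
python3 -m pendant '[{"offset":[0.04,-0.03,0],"twist":0},{"offset":[0.04,-0.03,0],"twist":0},{"offset":[0.0,0,0],"twist":0},{"offset":[0,0,0],"twist":0}]' >/dev/null
python3 to.py .6474 -.2447 -.0152 78.9
python3 chk.py t9 sleeve clamp drift handle
python3 - <<'E'
from h import *
b=np.load("t9.npz")["im"]
cv2.imwrite("pics/t9.png",cv2.resize(b[75:245,150:450],(800,453),interpolation=cv2.INTER_CUBIC))
E
```

```text
clock 47.0 pos [ 0.6476 -0.2446 -0.0151] th 78.9 | offset [-0.0002 -0.0001  0.0001] twist -0.0002 w 0.0348 F [-4.2  1.7  5.3] grip 41 tilt [-1.e-04  1.e-04 -1.e+00]
clock 48.9 pos [0.5062 0.0487 0.1042] th 79.0 | offset [-0.261   0.1947  0.1195] twist 0.0015 w 0.0694 F [-0.3  0.1 -0. ] grip 0 tilt [ 1.e-04 -2.e-04 -1.e+00]
sleeve mat 0.4741 0.1715 78.8 part (0, (array([0., 0.]), array([0., 0.]), 90.0), array([0., 0.]), 0.0)
clamp mat 0.4519 -0.168 94.9 part (779, (array([ 452. , -168.8]), array([33.9, 90.2]), 94.7), array([ 452.5, -168.4]), 92.3)
drift mat 0.6419 -0.0077 80.5 part (181, (array([646.7,  -8.1]), array([25.7, 33.3]), 77.2), array([642.9,  -7.5]), 33.7)
handle mat 0.6444 -0.2418 78.9 part (247, (array([ 646. , -242.7]), array([33.7, 34.4]), 179.7), array([ 645.4, -242.4]), 36.2)
  axis 78.84933 [ 644.2124  -242.67033]
```

View pics/t9.png

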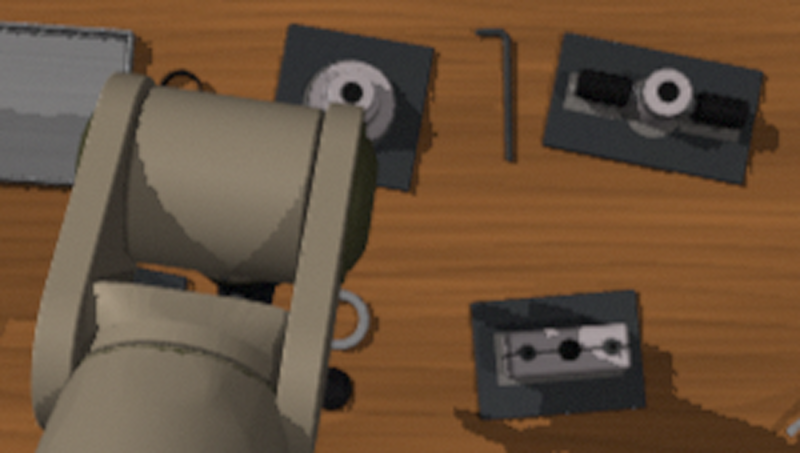

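Handle now is centred (667,92), and the drift and clamp look good; the arm still covers the sleeve at (155,275), so I'll clear it and check.

```bash

python3 -m pendant '[{"offset":[-0.02,0,0],"twist":0},{"offset":[-0.04,-0.001,-0.02],"twist":0},{"offset":[-0.045,-0.002,-0.02],"twist":0},{"offset":[-0.045,-0.002,0],"twist":0},{"offset":[-0.045,-0.002,0],"twist":0}]' >/dev/null
python3 -m pendant '[{"offset":[-0.04,0,0],"twist":0},{"offset":[-0.02,0,0],"twist":0},{"offset":[0.0,0,0],"twist":0},{"offset":[0,0,0],"twist":0}]' >/dev/null
python3 chk.py t10 sleeve drift handle
python3 to.py .45 -.2 .1 79
```

```text
sleeve mat 0.4741 0.1715 78.8 part (187, (array([474.9, 172.5]), array([39.3, 41.2]), 90.5), array([473.9, 172.4]), 41.9)
drift mat 0.6419 -0.0077 80.5 part (227, (array([643.,  -7.]), array([31.9, 32.3]), 0.5), array([642.6,  -7.3]), 34.2)
handle mat 0.6444 -0.2418 78.9 part (254, (array([ 646. , -242.7]), array([33.7, 34.4]), 179.7), array([ 645.3, -242.4]), 36.4)
  axis 78.90528 [ 644.1233 -243.0034]
clock 49.9 pos [ 0.4504 -0.2007  0.1441] th 78.9 | offset [ 0.0006 -0.0005  0.0441] twist -0.0026 w 0.0701 F [ 0.3 -0.5 -0.9] grip 0 tilt [-3.e-04  5.e-04 -1.e+00]
```

All four parts are within about 1 mm of their outlines, and the robot is clear of them.

```bash
python3 -c "
from plant import env; print(env.sign_off())"
```

```text
the job is handed in; nothing more can be done
None
```

The job is handed in at about 50 s: all four parts stand upright on their own mats, each within about 1 mm of its outline centre and the handle and clamp within about 0.3° by the top camera; the only mishap was the closed fingertips briefly resting on the sleeve's rim (about 10 N) on the first grasp.

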